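# Check a photometer reading head on its light box with the reference filter

## Task

Take the reference reading: push the filter slide with the orange tab fully home into the slot in the right side of the beige light box, until its shoulder meets the box, and let it go. Then fit the grey reading head on the box: set it down between the rails, slide its toe under the hood until it drops over the two locating pins, and press it right down against the sprung light seal until it meets the deck. The head only reads while it is held down, so finish still holding it pressed down, and leave the white tile, the vial and the dish where they are.

Things in the scene. Friction and masses are not known exactly. Their poses are not given: they have to be found in the camera images.
- light_box: Beige light box with an aluminium deck, fixed on the desk. Origin: on the desk, under the centre of its round white port. Own axes: x to the hood end, y to its left side, z up. In mm: block x -62..+72, y -51..+51, deck at z 36. Two rails along x on the deck, inner faces at y +-41.5, straight up to z 52, then flared outward by 4 up to z 57; their front (-x) ends are flared too.
- port (a point): Centre of the white port at deck height (light box frame 0, 0, 36 mm), axes as the light box. The origin of the reading head comes here when it is fully down.
- front_pin (a point): Top of the front locating pin (light box frame -36, 0, 45 mm). Both pins: steel, 8 mm thick, 9 mm proud of the deck, the last 3 mm tapered to 4 mm thick.
- rear_pin (a point): Top of the rear locating pin (light box frame +38, 0, 45 mm), hidden under the hood.
- hood_edge (a point): Lower front edge of the hood, middle (light box frame 32, 0, 63 mm). The hood is a plate over the rear of the deck, x 32..72, full width, underside z 63, top z 68. It roofs the rear pin: the head cannot be set straight down on the pins, its toe must come in under the hood from the -x side at pin height.
- slot_mouth (a point): Centre of the mouth of the slot in the right (-y) face (light box frame 0, -51, 13.5 mm). The slot is 52 mm wide (x -26..+26), 7 mm high (z 10..17) and runs in along +y to y +30; the mouth is flared by 3 mm all round over its first 8 mm.
- slot_seat (a point): Point on the floor of the slot under the port (light box frame 0, 0, 10 mm), axes as the light box. The origin of the filter slide comes here when it is home.
- seal (a joint): Sprung square black light seal round the port (50 mm square), value in m: 0 = up (top 4 mm above the deck), 0.004 = pressed level with the deck, end stop 0.005. It pushes back with 5 N at the first movement and 9 N when level with the deck; the head's weight alone does not press it down.
- filter_slide: Black filter slide, round grey glass, upright orange tab; 0.07 kg, lying flat. Origin: underside, under the glass centre; y points to the round nose that goes in. In mm: slab 50 wide (x), 5 thick, nose at y +28; shoulder 68 wide, 9 high at y -57..-51, its front meets the box when home; tab x -13..+13, y -92..-82, up to z 41. Home, its axes lie along the light box's.
- slide_tab (a point): Where to grip the orange tab (filter slide frame 0, -87, 28 mm); grip across its 10 mm, along the slide's y.
- reading_head: Reading head, about 0.3 kg, standing upright: black foot plate, grey housing. Origin: underside of the foot under its reading window; x points to its toe. In mm: foot x -49..+48, y -40..+40, 12 thick, then a thinner toe with sloped underside to x +66; housing x -30..+22, y -22..+22, z 12..62, on top a display in the toe half, two keys in the rear half.
- front_hole (a point): Mouth of the front blind hole in the head's underside, 10 mm round and 10 mm deep (head frame -36, 0, 0). Riding on the pins, the head's origin is 9 mm above the port; dropped on and resting on the seal about 4 mm; fully down 0 mm.
- rear_hole (a point): Mouth of the rear blind hole in the head's underside, 13 mm (x) by 10 mm (y), 10 mm deep (head frame +38, 0, 0).
- head_grip (a point): Where to grip the housing (reading head frame -4, 0, 45 mm); grip across its 44 mm, along the head's y.
- white_tile: Bystander: white reference tile in a round black holder, 50 mm across, 12 mm high, left of the light box. Origin under its centre.
- vial: Bystander: glass vial with green cap, 25 mm thick, 58 mm high, standing behind the light box. Origin under its centre.
- dish: Bystander: steel dish 57 mm across, 15 mm high, right of the light box. Origin under its centre.

How it is judged:
On the way, in this order (a step that is already met when the one before it is completed fails the run):
1. the filter slide is fully home in the slot and let go (y of filter_slide in the frame of slot_seat above -0.003 m and horizontal distance between filter_slide and slot_seat below 0.004 m and z of filter_slide in the frame of slot_seat between -0.003 and 0.004 m and angle between the y axis of filter_slide and the y axis of light_box, either way round below 0.08 rad and contact force between the fingers and filter_slide below 0.1 N), for 0.2 s.
2. the reading head has dropped over both pins (horizontal distance between reading_head and port below 0.003 m and angle between the x axis of reading_head and the x axis of light_box, either way round below 0.06 rad and z of reading_head in the frame of port below 0.0065 m and x of reading_head in the frame of port above -0.003 m and x of rear_hole in the frame of port above 0.03 m), for 0.1 s.
At the end, for the whole second after the job is handed in: the filter slide is home (within 3 mm of its depth, 4 mm overall); the reading head is over both pins (within 3 mm of the port), level, its foot within 1.5 mm of the deck, the seal pressed in by more than 2.8 mm, and the fingers still hold the head down (y of filter_slide in the frame of slot_seat above -0.003 m and horizontal distance between filter_slide and slot_seat below 0.004 m and z of filter_slide in the frame of slot_seat between -0.003 and 0.004 m and angle between the y axis of filter_slide and the y axis of light_box, either way round below 0.08 rad and horizontal distance between reading_head and port below 0.003 m and angle between the x axis of reading_head and the x axis of light_box, either way round below 0.06 rad and z of reading_head in the frame of port below 0.0015 m and x of reading_head in the frame of port above -0.003 m and x of rear_hole in the frame of port above 0.03 m and value of joint seal above 0.0028 m and angle between reading_head's own z axis and vertical below 0.04 rad and contact force between the fingers and reading_head above 2 N); the arm keeps its last pose, push and grip.
It fails at once if the white tile is moved by more than 25 mm (distance of white_tile from where it was at the start of the episode above 0.025 m).
It fails at once if the vial is moved by more than 25 mm (distance of vial from where it was at the start of the episode above 0.025 m).
It fails at once if the dish is moved by more than 25 mm (distance of dish from where it was at the start of the episode above 0.025 m).
It also fails if it takes over 67 s, if anything falls off the work surface, if the arm or the gripper's body presses on something with over 40 N, if the wrist force passes 120 N, or if a joint passes its speed limit or range.

## Robot

A 7-joint arm with a two-finger parallel gripper is mounted at the origin on a cart in front of the work surface, level with it; the furniture and walls round the work are solid. World frame = base frame: x ahead of the robot, y to its left, z up, the work surface at z = 0. Lengths are in m, angles in rad, forces in N, time in s.
With the tool pointing down it reaches from about 0.35 to 0.9 m from the base axis. Payload 19.9 kg.
Tool frame: the origin (TCP) lies at the very end of the fingers, on their centre line; the grasp point (between the pads) lies 19 mm behind it; x points along the fingers, y is the direction in which the jaws open and shut, and the axes are right-handed (so a half turn about x gives the same grasp; the last joint's range is limited). The gripper opens to 85 mm and grips with 20 to 120 N. Pads are 22 mm wide; open, the fingers measure 114 mm over their backs; the gripper's body (76 mm by 85 mm) begins 54 mm behind the grasp point. The pads swing forward as they close: fully open they stand 13 mm farther back than shut.
Start: joints at [-1.333, 0.417, -0.01, 1.614, 0.005, 1.111, -0.053], TCP at [0.172, 0.601, 0.231] pointing down, gripper open.
Joint ranges: [-2.81, 2.81], [-0.39, 2.02], [-1.27, 1.25], [0.06, 2.57], [-1.19, 4.33], [0.19, 2], [-2.82, 2.82]. Speed limits (rad/s): [1.89, 1.89, 2.39, 2.39, 3.01, 3.01, 3.01].

## Interface

Orientations are given as [roll, pitch, yaw] about the fixed x, y, z axes, in that order (R = Rz(yaw) Ry(pitch) Rx(roll)).
In Python, from plant import readout, imaging, env gives the robot as it stands.
- The arm moves only by the shell command python3 -m pendant 'ROWS'. ROWS is JSON, a list of rows, each an object of numbers: "tx", "ty", "tz": the shift along the tool's x, y, z in mm; "spin": the turn about the tool's x in degrees; "fingers": the finger opening in mm, from 0 to 85.4. In form: [{"tx": .., "ty": .., "tz": .., "spin": .., "fingers": ..}, ...]. A call has exactly 5 rows; each row shifts and turns the pose as measured when the row begins, along the tool's axes as they then stand; what a row does not reach is not made up. A row lasts 1/12 s, in which the tool goes at most 41.7 mm and 7.16 degrees, less where a joint would pass 70% of its speed; a pose out of reach is approached as far as the arm can. A call with a gripper value outside its range is refused whole. The fingers move at their own pace and stop on an object; the grip force is fixed at half the most. Time passes only in rows, so rows that do not move let the fingers close, or fill a call up. It gives the time, the measured TCP pose, the force and the opening at its end, in the units of the state.
- readout.get_state(): the state, without advancing time (a new reading comes with each control period).
- imaging.camera(name): name is "side" or "top" or "wrist"; returns a dict with "pixels" (420x560x3 uint8, red, green, blue), "camera_matrix" (3x3 intrinsics, pixels), "D" ([k1, k2, p1, p2, k3] as OpenCV has them; the pictures are not rectified), "eye" and "orientation" of the camera in the world; the wrist camera has in their place "mount" (4x4, takes a point from camera to tool coordinates, whose origin is the TCP and whose axes are the tool frame's). Camera axes: x right, y up, looking along -z (the intrinsics and any distortion apply to the point x, -y, -z); pixel columns grow to the right and rows downward; lengths in m; the calibration is good to about 2 mm. A picture is of the moment at which its call begins: read the wrist's pose just before it. There is no depth.
- env.sign_off(): hands the job in, once; it reports no verdict.
The state is a dict: "time_s": time; "q": joint angles; "dq": joint speeds; "joint_efforts": joint torques, N m; "tool_pos": TCP position; "tool_rot": TCP orientation; "force": force on the tool from outside, world axes, zero at the start; "torque": the same for the moment, N m; "gripper_width": finger opening in m.
Only numpy, scipy, OpenCV 4.12 (cv2) and the standard library are available. Lean on these libraries where they do the work, as an engineer would, in place of code of your own. Each camera call takes 0.05 s, during which the arm holds its last target. There are 200 camera calls.

## Working session

There is one attempt and no reset: what is moved stays moved. The work goes in short steps, Python scripts to look and compute and a shell command to move; the robot and the scene stay as the last step left them, time stands still between calls to the robot, and variables do not carry over. Pictures are saved under pics/ and viewed, about 8 in all and at most 12, crops included, and the job is handed in when it is done.

```bash
mkdir -p pics
cat > h.py <<'E'
import numpy as np, cv2, json
from plant import readout, imaging, env
from scipy.spatial.transform import Rotation as R
def rot(o):
    o=np.array(o,float)
    if o.shape==(3,3): return o
    if o.shape==(4,): return R.from_quat(o).as_matrix()
    return R.from_euler('xyz',o).as_matrix()
def snap(name,f=None):
    s=readout.get_state(); c=imaging.camera(name)
    if f: cv2.imwrite('pics/'+f,c['pixels'][:,:,::-1])
    if 'mount' in c:
        M=np.array(c['mount']); T=np.eye(4); T[:3,:3]=rot(s['tool_rot']); T[:3,3]=s['tool_pos']; W=T@M
        c['E'],c['Rm']=W[:3,3],W[:3,:3]
    else: c['E'],c['Rm']=np.array(c['eye']),rot(c['orientation'])
    c['s']=s; return c
def ray(c,uv):
    p=cv2.undistortPoints(np.array(uv,float).reshape(-1,1,2),np.array(c['camera_matrix']),np.array(c['D'])).reshape(-1,2)
    d=np.c_[p[:,0],-p[:,1],-np.ones(len(p))]@c['Rm'].T
    return d
def plane(c,uv,z):
    d=ray(c,uv); return c['E']+d*((z-c['E'][2])/d[:,2])[:,None]
def proj(c,P):
    q=(np.atleast_2d(P)-c['E'])@c['Rm']; q=q*[1,-1,-1]
    return cv2.projectPoints(q,np.zeros(3),np.zeros(3),np.array(c['camera_matrix']),np.array(c['D']))[0].reshape(-1,2)
E
python3 - <<'E'
from h import *
a=snap('top','top0.png'); b=snap('side','side0.png')
for c in(a,b): print(c['E'],c['orientation'],c['camera_matrix'],c['D'])
print(readout.get_state())
cv2.imwrite('pics/both.png',cv2.resize(np.vstack([a['pixels'],b['pixels']])[:,:,::-1],None,fx=.7,fy=.7))
E
```

```text
[ 0.34406539 -0.04354943  1.29581354] [ 0.1880109   0.02485821 -1.59296639] [[418.43860576   0.         280.77162496]
 [  0.         418.43860576 208.02838871]
 [  0.           0.           1.        ]] [-0.00923855  0.          0.          0.          0.        ]
[0.52830066 0.94435213 0.6232062 ] [ 1.04612429 -0.02461124 -3.06869571] [[432.36276879   0.         282.07965752]
 [  0.         432.36276879 207.94836275]
 [  0.           0.           1.        ]] [-0.02885862  0.          0.          0.          0.        ]
{'time_s': 0.1, 'q': array([-1.33349916,  0.41789789, -0.01031802,  1.61409918,  0.00468929,
        1.11068855, -0.05301251]), 'dq': array([-0.00019864, -0.00109945, -0.0002864 , -0.00338278, -0.00235882,
       -0.00150351, -0.00126019]), 'joint_efforts': array([ 1.22261572e-03, -8.65823865e+01,  6.79029431e-01, -4.35644102e+01,
        1.89853617e-02,  4.89405094e-03, -9.39701096e-06]), 'tool_pos': array([0.17191324, 0.60057718, 0.23073921]), 'tool_rot': array([-1.5065686 ,  1.5697274 , -1.78536137]), 'force': array([-0.742549  ,  0.54904484, -0.4784269 ]), 'torque': array([ 0.00660223, -0.00323728, -0.00673869]), 'gripper_width': 0.0852329973122581}
```

View pics/top0.png

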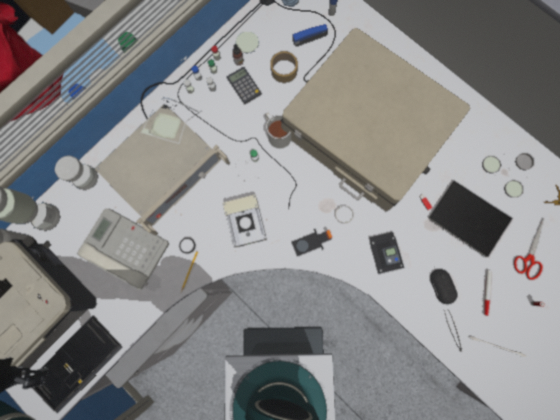

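View pics/side0.png

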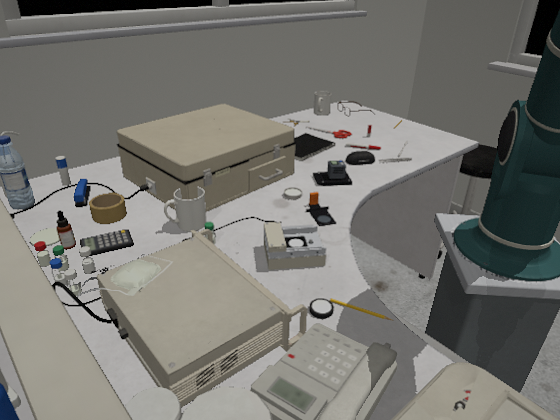

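The top view shows the light box at about (245,220), hood at the upper end; the slide at (312,242) with its orange tab at (327,236); the head at (387,252); the tile at (187,245), vial at (254,155) and dish at (344,213). The side view agrees. Next I'll take a close crop.

Run:
```python
from h import *
im=cv2.imread('pics/top0.png')[185:280,215:415]
cv2.imwrite('pics/crop.png',cv2.resize(im,None,fx=4,fy=4,interpolation=cv2.INTER_CUBIC))
c=snap('top')
for n,uv,z in [('box',(245,222),.036),('slide',(312,242),0),('tab',(327,236),.04),('head',(387,252),.03),('dish',(344,213),.01),('tile',(187,245),.01),('vial',(254,155),.05)]: print(n,plane(c,[uv],z)[0].round(3))
```

```text
box [0.544 0.093 0.036]
slide [ 0.482 -0.111  0.   ]
tab [ 0.494 -0.155  0.04 ]
head [ 0.443 -0.333  0.03 ]
dish [ 0.568 -0.213  0.01 ]
tile [0.481 0.276 0.01 ]
vial [0.752 0.062 0.05 ]
```

View pics/crop.png

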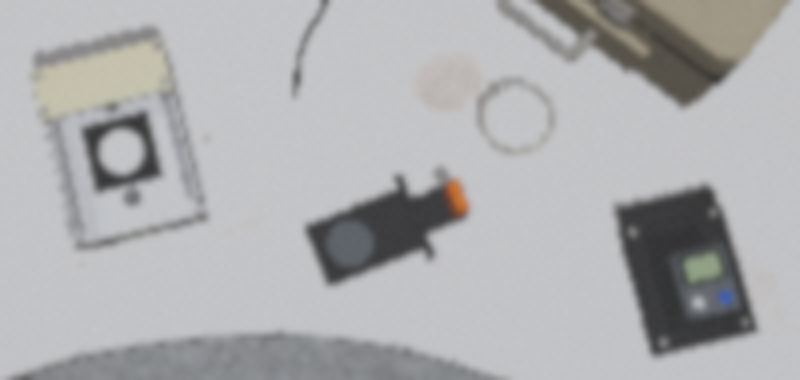

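```bash
cat >> h.py <<'E'
def go(P=None,yaw=None):
    """tool-frame shift (mm) to P and spin (deg) so the jaw axis lies along world angle yaw (deg, mod 180)"""
    s=readout.get_state(); T=rot(s['tool_rot']); p=np.array(s['tool_pos'])
    j=np.degrees(np.arctan2(T[1,1],T[0,1]))
    print('t',round(s['time_s'],2),'tcp',(p*1000).round(1),'jaw',round(j,1),'F',np.round(s['force'],1),'w',round(s['gripper_width']*1000,1),'q7',round(s['q'][6],2))
    if P is not None: print('  tool shift mm',(T.T@(np.array(P)-p)*1000).round(1))
    if yaw is not None:
        d=(yaw-j+90)%180-90; print('  spin deg',round(-d,1),'(other',round(-d+(180 if d>0 else -180),1),')')
E
python3 - <<'E'
from h import *
go([.46,-.06,.27],113)
print(rot(readout.get_state()['tool_rot']).round(3))
c=snap('wrist'); print(np.array(c['mount']).round(3),c['camera_matrix'][0])
E
```

```text
t 0.15 tcp [171.9 600.6 230.8] jaw 74.0 F [0.2 0.1 0.1] w 85.4 q7 -0.05
  tool shift mm [ -38.6 -555.9  458.7]
  spin deg -39.0 (other 141.0 )
[[-0.     0.275  0.961]
 [-0.001  0.961 -0.275]
 [-1.    -0.001  0.   ]]
[[-0.     0.282 -0.96  -0.142]
 [ 1.    -0.001 -0.    -0.   ]
 [-0.001 -0.96  -0.282 -0.069]
 [ 0.     0.     0.     1.   ]] [326.12205712   0.         276.71185984]
```

```bash
for i in 1 2 3; do :; done
python3 -m pendant '[{"tx":-8,"ty":-31,"tz":25.5},{"tx":-8,"ty":-31,"tz":25.5},{"tx":-8,"ty":-31,"tz":25.5},{"tx":-8,"ty":-31,"tz":25.5},{"tx":-8,"ty":-31,"tz":25.5}]'
python3 -m pendant '[{"ty":-31,"tz":25.5},{"ty":-31,"tz":25.5},{"ty":-31,"tz":25.5},{"ty":-31,"tz":25.5},{"ty":-31,"tz":25.5}]'
python3 -m pendant '[{"ty":-31,"tz":25.5},{"ty":-31,"tz":25.5},{"ty":-31,"tz":25.5},{"ty":-31,"tz":25.5},{"ty":-31,"tz":25.5}]'
python3 -c "
from h import *
go([.46,-.06,.27],113)"
```

```text
t 0.2 tcp [171.9 600.7 230.9] jaw 74.0 F [-0.5 -0.3 -0.6] w 85.6 q7 -0.05
  tool shift mm [ -38.7 -555.9  458.8]
  spin deg -39.0 (other 141.0 )invalid input at $[0]: expected keys tx, ty, tz, spin, fingers
invalid input at $[0]: expected keys tx, ty, tz, spin, fingers
invalid input at $[0]: expected keys tx, ty, tz, spin, fingers
```

```bash
python3 -m pendant '[{"tx":-8,"ty":-31,"tz":25,"spin":0,"fingers":85},{"tx":-8,"ty":-31,"tz":25,"spin":0,"fingers":85},{"tx":-8,"ty":-31,"tz":25,"spin":0,"fingers":85},{"tx":-8,"ty":-31,"tz":25,"spin":0,"fingers":85},{"tx":-8,"ty":-31,"tz":25,"spin":0,"fingers":85}]'
python3 -m pendant '[{"tx":0,"ty":-31,"tz":25,"spin":0,"fingers":85},{"tx":0,"ty":-31,"tz":25,"spin":0,"fingers":85},{"tx":0,"ty":-31,"tz":25,"spin":0,"fingers":85},{"tx":0,"ty":-31,"tz":25,"spin":0,"fingers":85},{"tx":0,"ty":-31,"tz":25,"spin":0,"fingers":85}]'
python3 -m pendant '[{"tx":0,"ty":-31,"tz":25,"spin":0,"fingers":85},{"tx":0,"ty":-31,"tz":25,"spin":0,"fingers":85},{"tx":0,"ty":-31,"tz":25,"spin":0,"fingers":85},{"tx":0,"ty":-31,"tz":25,"spin":0,"fingers":85},{"tx":0,"ty":-31,"tz":25,"spin":0,"fingers":85}]'
python3 -c "
from h import *
go([.46,-.06,.27],113)"
```

```text
time_s: 0.62
tool_pos: [0.2464, 0.4157, 0.2673]
tool_rot: [-2.0, 1.564, -2.269]
force: [0.4, -0.0, 1.0]
gripper_width: 0.0845
time_s: 1.03
tool_pos: [0.3275, 0.2241, 0.2694]
tool_rot: [-2.584, 1.567, -2.851]
force: [1.3, 0.6, 0.2]
gripper_width: 0.085
time_s: 1.45
tool_pos: [0.4079, 0.0318, 0.2701]
tool_rot: [2.27, 1.568, 2.003]
force: [0.6, 1.3, 0.3]
gripper_width: 0.0849
t 1.45 tcp [407.9  31.8 270.1] jaw 74.7 F [0.6 1.3 0.3] w 84.9 q7 1.13
  tool shift mm [ -0.2 -74.7  74.5]
  spin deg -38.3 (other 141.7 )
```

```bash
python3 -m pendant '[{"tx":0,"ty":-25,"tz":25,"spin":0,"fingers":85},{"tx":0,"ty":-25,"tz":25,"spin":0,"fingers":85},{"tx":0,"ty":-25,"tz":25,"spin":0,"fingers":85},{"tx":0,"ty":0,"tz":0,"spin":-7,"fingers":85},{"tx":0,"ty":0,"tz":0,"spin":-7,"fingers":60}]'
python3 -m pendant '[{"tx":0,"ty":0,"tz":0,"spin":-7,"fingers":30},{"tx":0,"ty":0,"tz":0,"spin":-7,"fingers":30},{"tx":0,"ty":0,"tz":0,"spin":-7,"fingers":30},{"tx":0,"ty":0,"tz":0,"spin":-3,"fingers":30},{"tx":0,"ty":0,"tz":0,"spin":0,"fingers":30}]'
python3 -c "
from h import *
go([.46,-.06,.27],113)
snap('wrist','w1.png')"
```

```text
time_s: 1.87
tool_pos: [0.4631, -0.0743, 0.2709]
tool_rot: [0.414, 1.568, 0.385]
force: [-0.1, 1.7, -0.5]
gripper_width: 0.075
time_s: 2.28
tool_pos: [0.4629, -0.0762, 0.2704]
tool_rot: [-0.318, 1.57, 0.093]
force: [0.1, -0.8, 0.1]
gripper_width: 0.0301
t 2.28 tcp [462.9 -76.2 270.4] jaw 113.6 F [ 0.1 -0.8  0.1] w 30.1 q7 2.15
  tool shift mm [ 0.4 16.   3.9]
  spin deg 0.6 (other -179.4 )
```

View pics/w1.png

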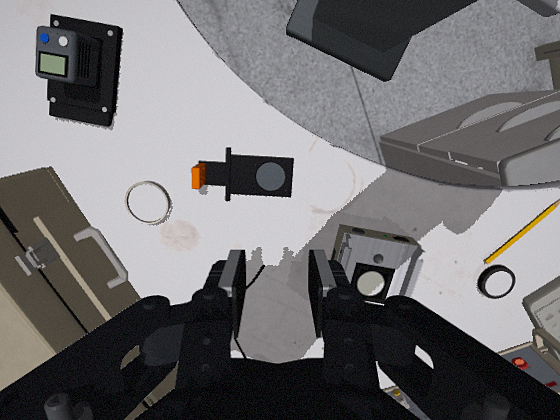

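The wrist view shows the slide, with its orange tab at (198,177), shoulder at x≈228 and glass at (270,177). The head is at (83,70) and the box port at (370,283). Next I'll measure the slide, port and head.

```bash
cat > m.py <<'E'
from h import *
c=snap('wrist'); im=c['pixels']; hsv=cv2.cvtColor(im,cv2.COLOR_RGB2HSV); H,S,V=cv2.split(hsv)
def blob(mask,box):
    m=np.zeros_like(V); u0,v0,u1,v1=box; m[v0:v1,u0:u1]=(mask[v0:v1,u0:u1]*255).astype(np.uint8)
    cs,_=cv2.findContours(m,cv2.RETR_EXTERNAL,cv2.CHAIN_APPROX_NONE); k=max(cs,key=cv2.contourArea)
    return k.reshape(-1,2).astype(float),cv2.contourArea(k)
E
python3 - <<'E'
from m import *
def ang(a,b): d=b-a; return np.degrees(np.arctan2(d[1],d[0])).round(1)
# orange
k,a=blob((H<15)&(S>180)&(V>90),(180,150,215,200)); r=cv2.minAreaRect(k.astype(np.float32)); print('orange',r,a)
# slab: dark region right of shoulder
k,a=blob(V<75,(234,145,300,205)); P=plane(c,k,.005)[:,:2]*1000; r=cv2.minAreaRect(P.astype(np.float32)); print('slab',r)
k,a=blob((V>70)&(V<150),(254,160,287,195)); print('glass',k.mean(0),a,plane(c,[cv2.minEnclosingCircle(k.astype(np.float32))[0]],.005))
k,a=blob(V<75,(226,140,233,210)); print('shoulder ends',k[k[:,1].argmin()],k[k[:,1].argmax()],plane(c,[k[k[:,1].argmin()],k[k[:,1].argmax()]],.009)[:,:2])
# port
k,a=blob(V>130,(352,268,390,300)); e=cv2.minEnclosingCircle(k.astype(np.float32)); print('port',e,a,plane(c,[e[0]],.036))
# head foot
k,a=blob(V<75,(44,8,130,130)); P=plane(c,k,.012)[:,:2]*1000; r=cv2.minAreaRect(P.astype(np.float32)); print('head',r)
big=cv2.resize(im[215:310,325:430],None,fx=5,fy=5,interpolation=cv2.INTER_CUBIC); 
cv2.imwrite('pics/boxcrop.png',cv2.convertScaleAbs(big[:,:,::-1],alpha=1.5))
E
```

```text
orange ((198.0, 175.5), (25.0, 12.0), 90.0) 97.5
slab ((478.0697937011719, -90.43424987792969), (50.35245895385742, 74.0482177734375), 20.38140296936035)
glass [270.15189873 176.18987342] 590.5 [[ 0.47464516 -0.08207375  0.005     ]]
shoulder ends [226. 148.] [226. 200.] [[ 0.4630702  -0.14563446]
 [ 0.52487301 -0.12189511]]
port ((371.0, 283.5), 13.238302230834961) 446.5 [[0.54672679 0.09243975 0.036     ]]
head ((447.46533203125, -336.3261413574219), (114.52067565917969, 91.7171630859375), 12.092514991760254)
```

View pics/boxcrop.png

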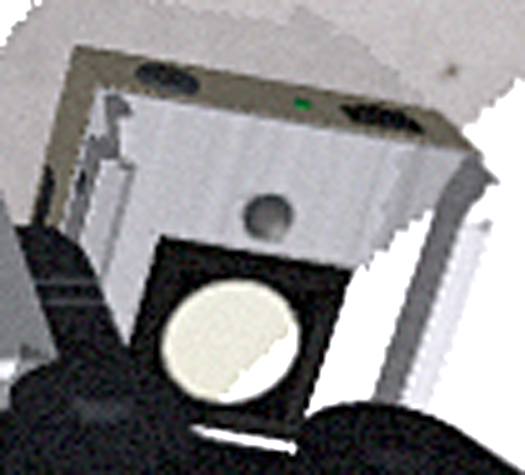

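The crop shows the port centre at about (371.0,283.3), the front pin top at (378.5,257.3), and the deck front edge from (345,233) to (417,246).

Run:
```python
from m import *
p=plane(c,[(344.9,232.9),(416.9,245.9)],.036); d=p[0]-p[1]; print(p,np.degrees(np.arctan2(d[1],d[0])), np.linalg.norm(d))
q=plane(c,[(371.0,283.3)],.036)[0]; f=plane(c,[(378.5,257.0)],.045)[0]; d=q-f; print(q,f,np.degrees(np.arctan2(d[1],d[0])),np.hypot(*d[:2]))
go([.5054,-.1635,.10],110.7)
t=snap('top'); ti=t['pixels']; 
# orange in side view with triangulation check of tab top
s=snap('side'); o=[]
for k in (t,s):
    h=cv2.cvtColor(k['pixels'],cv2.COLOR_RGB2HSV); m=((h[...,0]<15)&(h[...,1]>170)&(h[...,2]>90)).astype(np.uint8)
    n,l,st,ce=cv2.connectedComponentsWithStats(m); g=[ce[i] for i in range(1,n) if st[i,4]>15]; print(g)
print(proj(s,[.5054,-.1635,.025]),proj(t,[.5054,-.1635,.041]))
```

```text
[[0.49772982 0.02896047 0.036     ]
 [0.47737795 0.12101372 0.036     ]] -77.53313116130006 0.0942761945219044
[0.54694532 0.09222547 0.036     ] [0.50737436 0.07868038 0.045     ] 18.89601161512299 0.04182499203157107
t 2.43 tcp [462.9 -76.2 270.4] jaw 113.3 F [ 0.   0.8 -0.5] w 30.1 q7 2.15
  tool shift mm [170.4 -96.9   4.3]
  spin deg 2.6 (other -177.4 )
[array([427.3125, 205.    ]), array([528.44705882, 262.65882353]), array([486.6 , 306.24])]
[array([341.36619718, 134.07042254]), array([373.85, 146.85]), array([313.5, 198. ]), array([ 40.08333333, 245.41666667])]
[[312.64193649 196.63661782]] [[329.74229031 232.21639501]]
```

```bash
python3 -m pendant '[{"tx":0,"ty":-33,"tz":1,"spin":0,"fingers":40},{"tx":0,"ty":-33,"tz":1,"spin":0,"fingers":40},{"tx":0,"ty":-31,"tz":2,"spin":2.6,"fingers":40},{"tx":40,"ty":0,"tz":0,"spin":0,"fingers":40},{"tx":40,"ty":0,"tz":0,"spin":0,"fingers":40}]'
python3 -m pendant '[{"tx":40,"ty":0,"tz":0,"spin":0,"fingers":40},{"tx":30,"ty":0,"tz":0,"spin":0,"fingers":40},{"tx":15,"ty":0,"tz":0,"spin":0,"fingers":40},{"tx":0,"ty":0,"tz":0,"spin":0,"fingers":40},{"tx":0,"ty":0,"tz":0,"spin":0,"fingers":40}]'
python3 -c "
from h import *
go([.5054,-.1635,.075],110.7)
c=snap('wrist','w2.png'); print(proj(c,[.5054,-.1635,.041]))"
```

```text
time_s: 2.95
tool_pos: [0.5114, -0.1669, 0.1951]
tool_rot: [-0.408, 1.556, -0.05]
force: [1.0, 1.6, -1.1]
gripper_width: 0.0398
time_s: 3.37
tool_pos: [0.5095, -0.1678, 0.0999]
tool_rot: [-0.681, 1.564, -0.331]
force: [0.2, -0.5, -0.1]
gripper_width: 0.04
t 3.37 tcp [ 509.5 -167.8   99.9] jaw 110.0 F [ 0.2 -0.5 -0.1] w 40.0 q7 2.52
  tool shift mm [24.9  5.5 -2.5]
  spin deg -0.7 (other 179.3 )
[[287.31636235 219.5787086 ]]
```

View pics/w2.png

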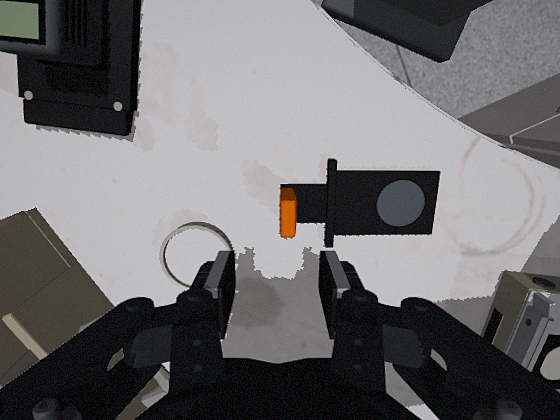

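The tab is at (288,214), within about 2 mm of the prediction at (287,219), and square to the jaws. The fingers clear the dish, so I'll descend.

```bash
python3 -m pendant '[{"tx":0,"ty":5.5,"tz":-3,"spin":-0.7,"fingers":28},{"tx":20,"ty":0,"tz":0,"spin":0,"fingers":28},{"tx":20,"ty":0,"tz":0,"spin":0,"fingers":28},{"tx":0,"ty":0,"tz":0,"spin":0,"fingers":28},{"tx":0,"ty":0,"tz":0,"spin":0,"fingers":28}]'
python3 -c "
from h import *
go([.5054,-.1635,.014],110.7)"
```

```text
time_s: 3.83
tool_pos: [0.5086, -0.1627, 0.0666]
tool_rot: [-0.51, 1.553, -0.145]
force: [1.1, 0.2, 0.2]
gripper_width: 0.0279
t 3.83 tcp [ 508.6 -162.7   66.6] jaw 110.9 F [1.1 0.2 0.2] w 27.9 q7 2.57
  tool shift mm [52.6  0.8 -4.1]
  spin deg 0.2 (other -179.8 )
```

```bash
python3 -m pendant '[{"tx":15,"ty":0,"tz":-3,"spin":0,"fingers":28},{"tx":15,"ty":0,"tz":-1,"spin":0,"fingers":28},{"tx":13,"ty":0,"tz":0,"spin":0,"fingers":28},{"tx":8,"ty":0,"tz":0,"spin":0,"fingers":28},{"tx":0,"ty":0,"tz":0,"spin":0,"fingers":28}]'
python3 -c "
from h import *
go([.5054,-.1635,.014],110.7)"
```

```text
time_s: 4.25
tool_pos: [0.5101, -0.164, 0.0212]
tool_rot: [-0.478, 1.543, -0.11]
force: [0.6, 1.1, -0.4]
gripper_width: 0.0279
t 4.25 tcp [ 510.1 -164.    21.2] jaw 111.1 F [ 0.6  1.1 -0.4] w 27.9 q7 2.62
  tool shift mm [ 7.1  2.2 -4.4]
  spin deg 0.4 (other -179.6 )
```

```bash
python3 -m pendant '[{"tx":7,"ty":2,"tz":-4,"spin":0,"fingers":28},{"tx":0,"ty":0,"tz":0,"spin":0,"fingers":28},{"tx":0,"ty":0,"tz":0,"spin":0,"fingers":10},{"tx":0,"ty":0,"tz":0,"spin":0,"fingers":0},{"tx":0,"ty":0,"tz":0,"spin":0,"fingers":0}]'
python3 -c "
from h import *
go([.5054,-.1635,.014],110.7)
s=readout.get_state(); print(s['q'].round(2),rot(s['tool_rot'])[:,0].round(4))"
```

```text
time_s: 4.67
tool_pos: [0.5066, -0.1636, 0.0157]
tool_rot: [-0.463, 1.54, -0.095]
force: [-0.3, 1.0, 0.3]
gripper_width: 0.0089
t 4.67 tcp [ 506.6 -163.6   15.7] jaw 111.1 F [-0.3  1.   0.3] w 8.9 q7 2.63
  tool shift mm [ 1.7  0.5 -1.1]
  spin deg 0.4 (other -179.6 )
[-0.13  0.61  0.49  2.02 -0.5   0.6   2.63] [ 0.0302 -0.0029 -0.9995]
```

```bash
python3 -m pendant '[{"tx":-6,"ty":0,"tz":0,"spin":0,"fingers":0},{"tx":-6,"ty":0,"tz":0,"spin":0,"fingers":0},{"tx":-2,"ty":0,"tz":0,"spin":4,"fingers":0},{"tx":0,"ty":0,"tz":0,"spin":4,"fingers":0},{"tx":0,"ty":0,"tz":0,"spin":0,"fingers":0}]'
python3 -c "
from h import *
go([.586,-.085,.028],102.5)"
```

```text
time_s: 5.08
tool_pos: [0.5068, -0.164, 0.0332]
tool_rot: [-0.325, 1.538, -0.102]
force: [0.8, 0.1, -1.7]
gripper_width: 0.0091
t 5.08 tcp [ 506.8 -164.    33.2] jaw 102.8 F [ 0.8  0.1 -1.7] w 9.1 q7 2.5
  tool shift mm [ 7.5 59.6 94.6]
  spin deg 0.3 (other -179.7 )
```

```bash
python3 -m pendant '[{"tx":0,"ty":0,"tz":25,"spin":0,"fingers":0},{"tx":0,"ty":5,"tz":25,"spin":0,"fingers":0},{"tx":2,"ty":10,"tz":25,"spin":0,"fingers":0},{"tx":2,"ty":15,"tz":15,"spin":0,"fingers":0},{"tx":0,"ty":0,"tz":0,"spin":0,"fingers":0}]'
python3 -c "
from h import *
go([.586,-.085,.028],102.5)
snap('wrist','w3.png')"
```

```text
time_s: 5.5
tool_pos: [0.5911, -0.114, 0.0344]
tool_rot: [-0.364, 1.537, -0.133]
force: [-0.0, 0.1, -1.3]
gripper_width: 0.0089
t 5.5 tcp [ 591.1 -114.    34.4] jaw 103.2 F [-0.   0.1 -1.3] w 8.9 q7 2.36
  tool shift mm [ 6.1 29.5  1.5]
  spin deg 0.7 (other -179.3 )
```

View pics/w3.png

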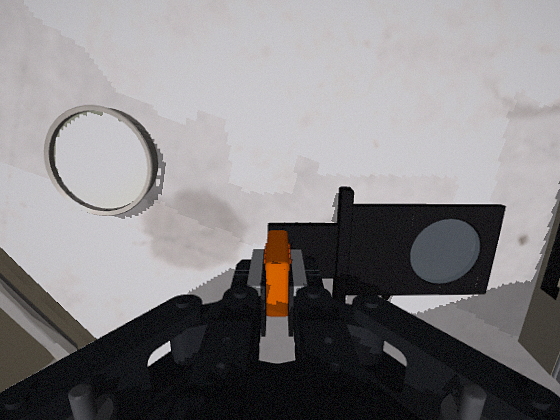

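The slide is held firmly, with its glass at (445,251) and slab corners near (354,206), (505,205), (487,294) and (354,298). The box's right face appears at the right edge. Next I'll check the slide's sag and yaw in the hand.

Run:
```python
from m import *
from scipy.optimize import least_squares
# glass contour, slab edges at columns
k,a=blob((V>75)&(V<150),(405,212,488,290)); e=cv2.fitEllipse(k.astype(np.float32)); print('glass',e[0],e[1])
u=np.arange(362,480,8); top=[];bot=[]
dark=(V<72)
for x in u:
    col=V[:,x].astype(int); top.append([x,np.where(col[170:230]<72)[0][0]+170]); bb=np.where(dark[285:310,x])[0]; bot.append([x,285+bb[-1]+1 if len(bb) else np.nan])
top=np.array(top,float);bot=np.array(bot,float); print(top[:,1],bot[:,1])
# unknown: centre (x,y,z), yaw, pitch of slab top plane; fit glass centre + edges at x=+-25
def res(p):
    o=p[:3]; r=R.from_euler('ZX',[p[3],p[4]]).as_matrix()
    g=(proj(c,o)[0]-e[0])*3
    out=[*g]
    ys=np.array([-45,20.])/1000
    for xs,L in ((-.025,top),(.025,bot)):
        q=proj(c,o+np.c_[[xs]*2,ys,[0,0]]@r.T)
        f=np.polyfit(L[:,0],L[:,1],1); out+=list(q[:,1]-np.polyval(f,q[:,0]))
    return out
L=least_squares(res,[.55,-.03,.024,np.radians(13),0.])
p=L.x; print('slab-top origin',p[:3].round(4),'yaw,pitch deg',np.degrees(p[3:]).round(2),'res',L.fun.round(2))
s=c['s']; y=np.radians(103.2); print('from tcp, along jaw/perp', (p[:3]-s['tool_pos'])@np.array([np.cos(y),np.sin(y),0]),(p[:3]-s['tool_pos'])@np.array([np.sin(y),-np.cos(y),0]))
```

```text
glass (444.48187255859375, 250.7257843017578) (58.805171966552734, 71.30863189697266)
[204. 204. 204. 204. 204. 204. 204. 204. 204. 204. 204. 204. 204. 204.
 204.] [310. 310. 310. 310. 310. 295. 295. 295. 295. 294. 295. 295. 295. 295.
 294.]
slab-top origin [ 0.5662 -0.0394  0.0331] yaw,pitch deg [  6.88 -22.59] res [ 0.19  2.   -0.42 -2.27 -1.07 -2.33]
from tcp, along jaw/perp 0.07993165205834073 -0.005821474904151608
```

Run:
```python
from m import *
from scipy.optimize import least_squares
k,a=blob((V>75)&(V<150),(405,212,488,290)); e=cv2.fitEllipse(k.astype(np.float32))
d=V<72
top=np.array([[x,np.where(d[170:230,x])[0][0]+170-.5] for x in range(362,495,6)],float)
bot=np.array([[x,np.where(d[285:305,x])[0][-1]+285.5] for x in range(405,480,5)],float)
nose=np.array([[np.where(d[v,480:520])[0][-1]+480.5,v] for v in range(215,285,6)],float); print(nose[:,0])
print(top[:,1],bot[:,1])
ft=np.polyfit(top[:,0],top[:,1],1);fb=np.polyfit(bot[:,0],bot[:,1],1)
def res(p):
    o=p[:3]; r=R.from_euler('ZX',[p[3],p[4]]).as_matrix()
    out=list((proj(c,o)[0]-e[0])*2)
    for xs,f,ys in ((-.025,ft,[-.045,.02]),(.025,fb,[-.02,.02])):
        q=proj(c,o+np.c_[[xs]*2,ys,[0,0]]@r.T); out+=list(q[:,1]-np.polyval(f,q[:,0]))
    return out
L=least_squares(res,[.55,-.03,.024,np.radians(13),0.],x_scale=[.01,.01,.01,.1,.1])
p=L.x; print('free',p[:3].round(4),np.degrees(p[3:]).round(2),L.fun.round(2))
s=c['s']
P=plane(c,[e[0]],.0237)[0]; print('glass at flat z',P.round(4),(P-s['tool_pos']).round(4))
E=plane(c,[top[0],top[-1],bot[0],bot[-1]],.0237); 
for a,b in((0,1),(2,3)): q=E[b]-E[a]; print('edge angle',np.degrees(np.arctan2(q[1],q[0])))
```

```text
[502.5 501.5 500.5 499.5 497.5 496.5 495.5 493.5 492.5 490.5 489.5 487.5]
[203.5 203.5 203.5 203.5 203.5 203.5 203.5 203.5 203.5 203.5 203.5 203.5
 203.5 203.5 203.5 203.5 203.5 203.5 203.5 203.5 203.5 203.5 203.5] [294.5 294.5 294.5 294.5 294.5 294.5 293.5 294.5 294.5 294.5 294.5 294.5
 294.5 293.5 293.5]
free [ 0.5669 -0.0376  0.0279] [13.72  0.86] [ 0.    0.5  -0.14 -0.31 -0.28 -0.28]
glass at flat z [ 0.5682 -0.0349  0.0237] [-0.0209  0.0825 -0.011 ]
edge angle 103.36970073429566
edge angle 103.49894689590502
```

```bash
python3 -m pendant '[{"tx":3,"ty":8,"tz":3,"spin":0.4,"fingers":0},{"tx":3,"ty":8,"tz":3,"spin":0.4,"fingers":0},{"tx":1,"ty":8,"tz":0,"spin":0,"fingers":0},{"tx":0,"ty":5,"tz":0,"spin":0,"fingers":0},{"tx":0,"ty":0,"tz":0,"spin":0,"fingers":0}]'
python3 -c "
from h import *
go([.586,-.085,.028],102.5)
a=snap('wrist')['pixels']; cv2.imwrite('pics/w4.png',cv2.resize(cv2.convertScaleAbs(a[150:400,300:560,::-1],alpha=1.4),None,fx=3,fy=3,interpolation=cv2.INTER_CUBIC)[:600])"
```

```text
time_s: 6.07
tool_pos: [0.5861, -0.0883, 0.0273]
tool_rot: [-0.41, 1.538, -0.202]
force: [1.0, 1.0, -0.0]
gripper_width: 0.0087
t 6.07 tcp [586.1 -88.3  27.3] jaw 101.9 F [ 1.  1. -0.] w 8.7 q7 2.31
  tool shift mm [-0.8  3.2  0.6]
  spin deg -0.6 (other 179.4 )
```

View pics/w4.png

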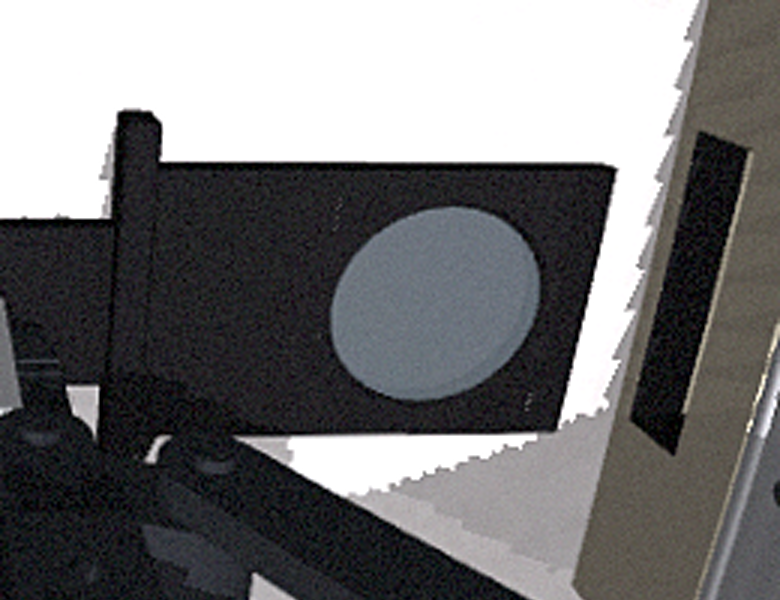

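The slot mouth shows as a dark quad with crop corners (700,132), (750,152), (678,455) and (630,418). The slide nose corners are at (613,168) and (557,430).

Run:
```python
from m import *
f=lambda L:[(300+(x+.5)/3-.5,150+(y+.5)/3-.5) for x,y in L]
lo=plane(c,f([(700,132),(630,418)]),.007); hi=plane(c,f([(750,152),(678,455)]),.020); n=plane(c,f([(613,168),(557,430)]),.0165)
a=lambda d:np.degrees(np.arctan2(d[1],d[0])).round(1)
for q in (lo,hi,n): print((q*1000).round(1).tolist(),'mid',(q.mean(0)*1000).round(1),'len',np.linalg.norm(q[1]-q[0]).round(4),'ang',a(q[1]-q[0]))
k,_=blob((V>75)&(V<150),(405,212,488,290)); e=cv2.fitEllipse(k.astype(np.float32))[0]; g=plane(c,[e],.0165)[0]; print('glass',g)
x=np.array([np.cos(np.radians(12.5)),np.sin(np.radians(12.5)),0]); y=np.array([-x[1],x[0],0])
for nm,m in (('lo',lo.mean(0)),('hi',hi.mean(0))): print(nm,'slide->mouth x,y mm',(m-g)@x*1000,(m-g)@y*1000)
print('port from mouth', lo.mean(0)+.051*y, hi.mean(0)+.051*y)
```

```text
[[529.4, 35.1, 7.0], [585.3, 47.5, 7.0]] mid [557.4  41.3   7. ] len 0.0572 ang 12.5
[[529.4, 33.9, 20.0], [584.9, 47.8, 20.0]] mid [557.1  40.8  20. ] len 0.0572 ang 14.1
[[537.5, 14.8, 16.5], [586.0, 26.0, 16.5]] mid [561.8  20.4  16.5] len 0.0498 ang 13.0
glass [ 0.56681219 -0.00592424  0.0165    ]
lo slide->mouth x,y mm 0.989687944956982 48.13155181188573
hi slide->mouth x,y mm 0.6833677986036908 47.74604950720144
port from mouth [0.54632243 0.0910717  0.007     ] [0.5461068  0.09062904 0.02      ]
```

```bash
python3 -m pendant '[{"tx":0,"ty":8,"tz":0.8,"spin":0,"fingers":0},{"tx":0,"ty":10,"tz":0,"spin":0,"fingers":0},{"tx":0,"ty":10,"tz":0,"spin":0,"fingers":0},{"tx":0,"ty":8,"tz":0,"spin":0,"fingers":0},{"tx":0,"ty":0,"tz":0,"spin":0,"fingers":0}]'
python3 -c "
from h import *
b=np.radians(103); d=np.array([-.2250,.9744]); s=np.array([.5861,-.0883]); s=s+.0008*np.array([.974,.225])
go([*(s+.099*d),.0273],101.9)
p=readout.get_state()['tool_pos'][:2]-s; print('advance',p@d*1000,'lateral',p@np.array([.974,.225])*1000)"
```

```text
time_s: 6.58
tool_pos: [0.5784, -0.0517, 0.027]
tool_rot: [-0.449, 1.538, -0.242]
force: [-1.0, 0.6, -0.9]
gripper_width: 0.0088
t 6.58 tcp [578.4 -51.7  27. ] jaw 101.8 F [-1.   0.6 -0.9] w 8.8 q7 2.25
  tool shift mm [-1.2 61.6 -1.2]
  spin deg -0.1 (other 179.9 )
advance 37.41577962720036 lateral -0.09166515527415063
```

```bash
python3 -m pendant '[{"tx":0,"ty":12,"tz":-0.3,"spin":0,"fingers":0},{"tx":0,"ty":12,"tz":-0.3,"spin":0,"fingers":0},{"tx":0,"ty":12,"tz":-0.3,"spin":0,"fingers":0},{"tx":0,"ty":10,"tz":-0.3,"spin":0,"fingers":0},{"tx":0,"ty":5,"tz":0,"spin":0,"fingers":0}]'
python3 -c "
from h import *
b=np.radians(103); d=np.array([-.2250,.9744]); s=np.array([.5861,-.0883]); s=s+.0008*np.array([.974,.225])
go([*(s+.099*d),.0273],101.9)
p=readout.get_state()['tool_pos'][:2]-s; print('advance',p@d*1000,'lateral',p@np.array([.974,.225])*1000)"
```

```text
time_s: 7.0
tool_pos: [0.566, 0.0016, 0.0264]
tool_rot: [-0.453, 1.537, -0.246]
force: [-0.1, 0.2, -0.2]
gripper_width: 0.0089
t 7.0 tcp [566.    1.6  26.4] jaw 101.8 F [-0.1  0.2 -0.2] w 8.9 q7 2.16
  tool shift mm [-1.   6.9  0.1]
  spin deg -0.1 (other 179.9 )
advance 92.10287306138542 lateral -0.1586471888045636
```

```bash
python3 -m pendant '[{"tx":0,"ty":4,"tz":0,"spin":0,"fingers":0},{"tx":0,"ty":3,"tz":0,"spin":0,"fingers":0},{"tx":0,"ty":2,"tz":0,"spin":0,"fingers":0},{"tx":0,"ty":2,"tz":0,"spin":0,"fingers":0},{"tx":0,"ty":2,"tz":0,"spin":0,"fingers":0}]'
python3 -c "
from h import *
d=np.array([-.2250,.9744]); s=np.array([.5861,-.0883]); s=s+.0008*np.array([.974,.225])
go()
p=readout.get_state()['tool_pos'][:2]-s; print('advance',p@d*1000,'lateral',p@np.array([.974,.225])*1000)"
```

```text
time_s: 7.42
tool_pos: [0.5651, 0.0073, 0.0277]
tool_rot: [-0.669, 1.528, -0.466]
force: [0.9, -9.5, 0.4]
gripper_width: 0.0091
t 7.42 tcp [565.1   7.3  27.7] jaw 101.6 F [ 0.9 -9.5  0.4] w 9.1 q7 2.14
advance 97.89443436723889 lateral 0.2241174675115705
```

```bash
python3 -m pendant '[{"tx":0,"ty":3,"tz":0,"spin":0,"fingers":0},{"tx":0,"ty":3,"tz":0,"spin":0,"fingers":0},{"tx":0,"ty":3,"tz":0,"spin":0,"fingers":0},{"tx":0,"ty":0,"tz":0,"spin":0,"fingers":0},{"tx":0,"ty":0,"tz":0,"spin":0,"fingers":0}]'
python3 -c "
from h import *
d=np.array([-.2250,.9744]); s=np.array([.5861,-.0883]); s=s+.0008*np.array([.974,.225])
go()
p=readout.get_state()['tool_pos'][:2]-s; print('advance',p@d*1000,'lateral',p@np.array([.974,.225])*1000)
a=snap('wrist')['pixels']; cv2.imwrite('pics/w5.png',a[:,:,::-1])"
```

```text
time_s: 7.83
tool_pos: [0.5646, 0.0065, 0.0285]
tool_rot: [-0.824, 1.518, -0.628]
force: [-1.0, 1.5, 1.0]
gripper_width: 0.0089
t 7.83 tcp [564.6   6.5  28.5] jaw 101.2 F [-1.   1.5  1. ] w 8.9 q7 2.12
advance 97.20252162669101 lateral -0.45706082374270124
```

View pics/w5.png

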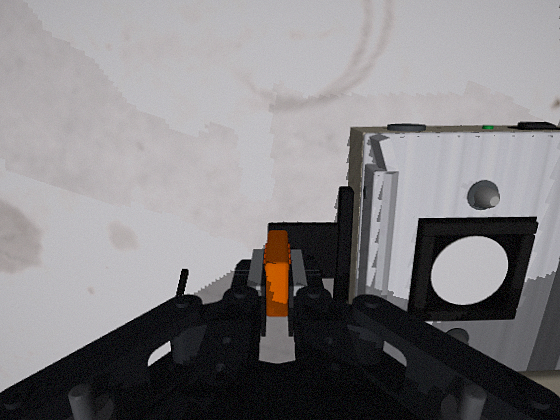

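The slide's shoulder (x≈346) sits against the box face. The port is at (470,270) and the front pin at (483,193). I'll release the slide and check its depth.

```bash
python3 -m pendant '[{"tx":0,"ty":0,"tz":0,"spin":0,"fingers":20},{"tx":0,"ty":0,"tz":0,"spin":0,"fingers":24},{"tx":0,"ty":0,"tz":0,"spin":0,"fingers":24},{"tx":0,"ty":0,"tz":0,"spin":0,"fingers":24},{"tx":0,"ty":0,"tz":0,"spin":0,"fingers":24}]'
python3 - <<'E'
from m import *
go(); print(rot(c['s']['tool_rot'])[:,0].round(4))
k,_=blob(V>170,(425,228,512,310)); e=cv2.fitEllipse(k.astype(np.float32)); print(e)
P=plane(c,[e[0]],.036)[0]; print('port',P)
# shoulder rear/front edge & box face by column profile
for v in (195,205,215): print(v,im[v,330:372].astype(int).sum(1)//3)
k,_=blob((H<15)&(S>170)&(V>60),(255,220,300,330)); print('orange ext',k.min(0),k.max(0))
cv2.imwrite('pics/w6.png',im[:,:,::-1])
E
```

```text
time_s: 8.3
tool_pos: [0.5655, 0.007, 0.0289]
tool_rot: [-0.792, 1.517, -0.596]
force: [-0.3, -0.4, -0.4]
gripper_width: 0.024
t 8.35 tcp [565.5   7.   28.9] jaw 101.2 F [-0.3 -0.5  0.5] w 23.9 q7 2.12
[ 0.0446 -0.0303 -0.9985]
((468.4186096191406, 267.4862976074219), (62.97096633911133, 78.75679779052734), 60.70140075683594)
port [0.54567302 0.09141723 0.036     ]
195 [188 187 189 189 189 199 101  11   0  12  27  22  25   6  14  26  10  15
  24  25   3  52  68  66  68  63  69  60  61 124 106 165  91  31  29  47
  69  71  73  70  68 108]
205 [187 188 194 205 120 119  44   3  10  21  20  27  15  27  23  20  28  19
  18  20  15  21  17  68  68  62  56  55  91 102 148 144  54  69  68  65
  59  66  65  63  89 170]
215 [187 197 193 200 212 110  18  12  17  16  28  20  25  17  19  25  15  25
  22  15  16   1  57  71  66  65  66  58  82 111 173  88  63  67  73  71
  67  75  68  76 149 171]
orange ext [259. 224.] [286. 307.]
```

Run:
```python
from m import *
port=np.array([.5458,.0912]); 
for yaw in (12.5,13,13.5):
    a=np.radians(yaw); B=np.array([[np.cos(a),np.sin(a)],[-np.sin(a),np.cos(a)]])
    for z in (.0195,.021): 
        P=plane(c,[(336.5,205),(335.5,215),(351.5,205),(351.2,215)],z)[:,:2]; print(yaw,z,((P-port)@B.T*1000).round(1).tolist())
    P=plane(c,[(360,205)],.036)[:,:2]; print('deck edge',((P-port)@B.T*1000).round(1))
# deck front edge for yaw
fe=[]
for x in range(385,540,6):
    col=im[110:150,x].astype(int).sum(1)/3; 
    d=np.diff(cv2.GaussianBlur(col.reshape(-1,1),(1,3),0).ravel()); fe.append([x,110+np.argmax(d[12:])+12.5])
fe=np.array(fe); print(fe[:,1])
```

```text
12.5 0.0195 [[-25.1, -58.7], [-20.1, -59.0], [-25.1, -51.5], [-20.0, -51.4]]
12.5 0.021 [[-25.6, -58.9], [-20.6, -59.2], [-25.6, -51.8], [-20.6, -51.7]]
deck edge [[-30.5 -51.1]]
13 0.0195 [[-25.7, -58.4], [-20.6, -58.8], [-25.5, -51.3], [-20.5, -51.2]]
13 0.021 [[-26.2, -58.7], [-21.1, -59.0], [-26.0, -51.6], [-21.0, -51.5]]
deck edge [[-30.9 -50.9]]
13.5 0.0195 [[-26.2, -58.2], [-21.1, -58.6], [-26.0, -51.1], [-20.9, -51.0]]
13.5 0.021 [[-26.7, -58.4], [-21.6, -58.8], [-26.5, -51.4], [-21.5, -51.3]]
deck edge [[-31.4 -50.6]]
[135.5 128.5 130.5 129.5 129.5 129.5 128.5 129.5 129.5 129.5 129.5 129.5
 129.5 128.5 129.5 129.5 128.5 128.5 128.5 128.5 128.5 125.5 126.5 126.5
 126.5 127.5]
```

The shoulder front measures −51.3 mm in the box frame, so the slide is home and released. Next I'll ascend and turn towards the head.

```bash
python3 -m pendant '[{"tx":-15,"ty":0,"tz":0,"spin":0,"fingers":24},{"tx":-20,"ty":0,"tz":0,"spin":0,"fingers":24},{"tx":-35,"ty":0,"tz":0,"spin":0,"fingers":24},{"tx":-40,"ty":0,"tz":0,"spin":0,"fingers":24},{"tx":-40,"ty":0,"tz":0,"spin":0,"fingers":50}]'
python3 -m pendant '[{"tx":-20,"ty":-35,"tz":0,"spin":7,"fingers":85},{"tx":-10,"ty":-35,"tz":0,"spin":7,"fingers":85},{"tx":0,"ty":-35,"tz":-10,"spin":7,"fingers":85},{"tx":0,"ty":-35,"tz":-10,"spin":7,"fingers":85},{"tx":0,"ty":-35,"tz":-15,"spin":7,"fingers":85}]'
python3 -c "
from h import *
go([.4475,-.336,.24],102)
print(rot(readout.get_state()['tool_rot'])[:,0].round(4),readout.get_state()['q'].round(2))"
```

```text
time_s: 8.82
tool_pos: [0.5545, 0.0106, 0.1763]
tool_rot: [-1.026, 1.524, -0.832]
force: [0.5, 0.9, 0.4]
gripper_width: 0.0347
time_s: 9.23
tool_pos: [0.5166, -0.1518, 0.2207]
tool_rot: [-0.159, 1.516, -0.579]
force: [0.5, -0.5, -0.4]
gripper_width: 0.085
t 9.23 tcp [ 516.6 -151.8  220.7] jaw 65.9 F [ 0.5 -0.5 -0.4] w 85.0 q7 1.7
  tool shift mm [ -16.9 -196.5   12.9]
  spin deg -36.1 (other 143.9 )
[ 0.0459 -0.03   -0.9985] [-0.57  0.37  0.98  1.9  -0.35  1.    1.7 ]
```

```bash
python3 -m pendant '[{"tx":0,"ty":-15,"tz":0,"spin":7,"fingers":85},{"tx":0,"ty":-15,"tz":5,"spin":7,"fingers":85},{"tx":0,"ty":-15,"tz":5,"spin":7,"fingers":85},{"tx":0,"ty":-15,"tz":5,"spin":7,"fingers":85},{"tx":0,"ty":-15,"tz":5,"spin":7,"fingers":85}]'
python3 -m pendant '[{"tx":0,"ty":-10,"tz":5,"spin":7,"fingers":85},{"tx":0,"ty":-10,"tz":5,"spin":7,"fingers":85},{"tx":0,"ty":-10,"tz":5,"spin":7,"fingers":85},{"tx":0,"ty":-10,"tz":5,"spin":7,"fingers":85},{"tx":0,"ty":-10,"tz":5,"spin":7,"fingers":85}]'
python3 -c "
from h import *
go([.4475,-.336,.24],102)
print(rot(readout.get_state()['tool_rot'])[:,0].round(4),readout.get_state()['q'].round(2))"
```

```text
time_s: 9.65
tool_pos: [0.4798, -0.2309, 0.2228]
tool_rot: [0.517, 1.514, -0.528]
force: [0.1, 0.5, -0.5]
gripper_width: 0.085
time_s: 10.07
tool_pos: [0.4365, -0.2717, 0.222]
tool_rot: [1.126, 1.514, -0.544]
force: [0.7, -0.3, 0.3]
gripper_width: 0.0847
t 10.07 tcp [ 436.5 -271.7  222. ] jaw -5.7 F [ 0.7 -0.3  0.3] w 84.7 q7 0.85
  tool shift mm [-15.5  18.2  63.3]
  spin deg 72.3 (other -107.7 )
[ 0.0489 -0.0296 -0.9984] [-0.48  0.42  1.22  1.96 -0.47  1.02  0.85]
```

```bash
python3 -m pendant '[{"tx":-5,"ty":0,"tz":0,"spin":5,"fingers":85},{"tx":0,"ty":0,"tz":0,"spin":5,"fingers":85},{"tx":0,"ty":0,"tz":0,"spin":0,"fingers":85},{"tx":0,"ty":0,"tz":0,"spin":0,"fingers":85},{"tx":0,"ty":0,"tz":0,"spin":0,"fingers":85}]'
python3 -c "
from h import *
go([.4475,-.336,.24],102)
print(rot(readout.get_state()['tool_rot'])[:,0].round(4),readout.get_state()['q'].round(3))"
```

```text
time_s: 10.48
tool_pos: [0.4337, -0.273, 0.2272]
tool_rot: [1.334, 1.514, -0.526]
force: [0.2, -0.0, 0.0]
gripper_width: 0.0854
t 10.48 tcp [ 433.7 -273.   227.2] jaw -16.6 F [ 0.2 -0.   0. ] w 85.4 q7 0.65
  tool shift mm [-10.3  31.8  56.6]
  spin deg 61.4 (other -118.6 )
[ 0.0493 -0.0286 -0.9984] [-0.485  0.403  1.228  1.962 -0.459  1.026  0.654]
```

```bash
python3 -m pendant '[{"tx":0,"ty":0,"tz":0,"spin":7,"fingers":85},{"tx":0,"ty":0,"tz":0,"spin":7,"fingers":85},{"tx":0,"ty":0,"tz":0,"spin":7,"fingers":85},{"tx":0,"ty":0,"tz":0,"spin":7,"fingers":85},{"tx":0,"ty":0,"tz":0,"spin":7,"fingers":85}]'
python3 -m pendant '[{"tx":0,"ty":0,"tz":0,"spin":7,"fingers":85},{"tx":0,"ty":0,"tz":0,"spin":7,"fingers":85},{"tx":0,"ty":0,"tz":0,"spin":7,"fingers":85},{"tx":0,"ty":0,"tz":0,"spin":5,"fingers":85},{"tx":0,"ty":0,"tz":0,"spin":0,"fingers":85}]'
python3 - <<'E'
from m import *
go([.4475,-.336,.24],102)
print(rot(readout.get_state()['tool_rot'])[:,0].round(4),readout.get_state()['q'].round(3))
print(proj(c,[.4475,-.336,.012]))
cv2.imwrite('pics/w7.png',im[:,:,::-1])
E
```

```text
time_s: 10.9
tool_pos: [0.4342, -0.2724, 0.2268]
tool_rot: [1.95, 1.514, -0.525]
force: [0.3, -0.4, -0.4]
gripper_width: 0.0851
time_s: 11.32
tool_pos: [0.4349, -0.2716, 0.2263]
tool_rot: [2.411, 1.515, -0.532]
force: [0.2, 0.9, 0.0]
gripper_width: 0.0853
t 11.37 tcp [ 434.9 -271.6  226.3] jaw -78.4 F [-0.2 -0.2 -0.3] w 85.0 q7 -0.41
  tool shift mm [-11.2  66.1   0.1]
  spin deg -0.4 (other 179.6 )
[ 0.0483 -0.0285 -0.9984] [-0.494  0.416  1.241  1.961 -0.474  1.031 -0.414]
[[326.73347156 188.52686449]]
```

View pics/w7.png

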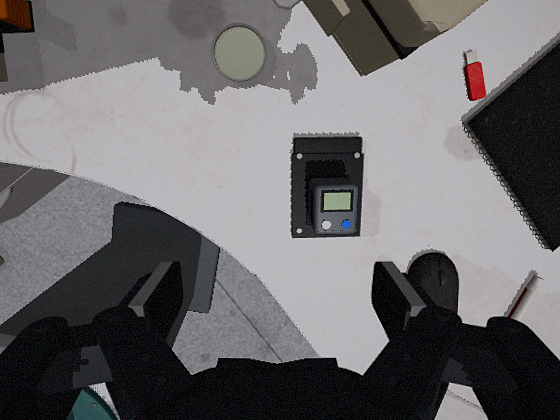

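The head is seen from above with its toe up. The foot spans columns 291–362 and rows about 136–237, with the housing at (336,208) and screws at (299,157), (357,156) and (299,231).

```bash
cat > hd.py <<'E'
from m import *
import sys
u0,v0,u1,v1=map(int,sys.argv[1:5])
k,a=blob(V<110,(u0,v0,u1,v1)); k=cv2.convexHull(k.astype(np.float32)).reshape(-1,2)
print('px',k.min(0),k.max(0))
P=(plane(c,k,.012)[:,:2]*1000).astype(np.float32); r=cv2.minAreaRect(P); print('foot rect (115x80 expected)',r)
# bright screws
m=((V>150)&(S<60)).astype(np.uint8); sub=np.zeros_like(m); sub[v0+8:v1-3,u0+3:u1-3]=m[v0+8:v1-3,u0+3:u1-3]
n,l,st,ce=cv2.connectedComponentsWithStats(sub)
for i in range(1,n):
    if 3<=st[i,4]<400: print('bright',ce[i].round(1),st[i,4],(plane(c,[ce[i]],.013)[0,:2]*1000).round(1),'z62:',(plane(c,[ce[i]],.062)[0,:2]*1000).round(1))
g=((H>30)&(H<75)&(S>40)&(V>100)).astype(np.uint8); sub=np.zeros_like(g); sub[v0:v1,u0:u1]=g[v0:v1,u0:u1]
n,l,st,ce=cv2.connectedComponentsWithStats(sub); i=1+st[1:,4].argmax(); print('display',ce[i],(plane(c,[ce[i]],.062)[0,:2]*1000).round(1))
E
python3 hd.py 280 125 375 250
```

```text
px [291. 136.] [363. 237.]
foot rect (115x80 expected) ((447.7947692871094, -336.09051513671875), (116.04131317138672, 80.97132110595703), 12.271000862121582)
bright [299. 133.] 3 [ 501.2 -291.8] z62: [ 501.1 -286.6]
bright [328.2 133.2] 4 [ 507.5 -323. ] z62: [ 506.4 -313.5]
bright [335.5 133.5] 4 [ 508.8 -330.9] z62: [ 507.6 -320.3]
bright [341.6 133.2] 5 [ 510.5 -337.3] z62: [ 509.1 -325.9]
bright [347. 133.] 3 [ 512.  -343.1] z62: [ 510.3 -330.9]
bright [354. 133.] 3 [ 513.6 -350.6] z62: [ 511.7 -337.4]
bright [299.1 155.6] 17 [ 477.6 -297.2] z62: [ 480.7 -291.3]
bright [356.8 155.4] 16 [ 490.8 -359.8] z62: [ 492.  -345.3]
bright [325.9 224.7] 61 [ 406.4 -345. ] z62: [ 419.2 -332.6]
bright [298.5 230.5] 16 [ 393.5 -315.3] z62: [ 408.1 -306.9]
display [336.82666667 200.79333333] [ 445.1 -337.3]
```

```bash
python3 -m pendant '[{"tx":0,"ty":12,"tz":0,"spin":0,"fingers":85},{"tx":0,"ty":12,"tz":0,"spin":0,"fingers":85},{"tx":0,"ty":0,"tz":0,"spin":0,"fingers":85},{"tx":0,"ty":0,"tz":0,"spin":0,"fingers":85},{"tx":0,"ty":0,"tz":0,"spin":0,"fingers":85}]'
python3 -c "
from h import *
go([.4365,-.3393,.20],102.3)
print(rot(readout.get_state()['tool_rot'])[:,0].round(4),readout.get_state()['q'].round(3))"
```

```text
time_s: 11.83
tool_pos: [0.44, -0.2949, 0.2269]
tool_rot: [2.384, 1.516, -0.531]
force: [-0.4, 0.0, 0.9]
gripper_width: 0.0852
t 11.83 tcp [ 440.  -294.9  226.9] jaw -77.1 F [-0.4  0.   0.9] w 85.2 q7 -0.35
  tool shift mm [27.9 41.4 14.5]
  spin deg 0.6 (other -179.4 )
[ 0.0476 -0.0279 -0.9985] [-0.406  0.442  1.197  1.921 -0.492  1.046 -0.351]
```

```bash
python3 -m pendant '[{"tx":0,"ty":15,"tz":5,"spin":0.6,"fingers":85},{"tx":0,"ty":15,"tz":5,"spin":0,"fingers":85},{"tx":0,"ty":11,"tz":4,"spin":0,"fingers":85},{"tx":20,"ty":0,"tz":0,"spin":0,"fingers":85},{"tx":20,"ty":0,"tz":0,"spin":0,"fingers":85}]'
python3 -m pendant '[{"tx":25,"ty":0,"tz":0,"spin":0,"fingers":85},{"tx":25,"ty":0,"tz":0,"spin":0,"fingers":85},{"tx":10,"ty":0,"tz":0,"spin":0,"fingers":85},{"tx":0,"ty":0,"tz":0,"spin":0,"fingers":85},{"tx":0,"ty":0,"tz":0,"spin":0,"fingers":85}]'
python3 -c "
from h import *
go([.4365,-.3393,.10],102.3)
print(rot(readout.get_state()['tool_rot'])[:,0].round(4),readout.get_state()['q'].round(3))"
python3 hd.py 190 20 420 330
```

```text
time_s: 12.25
tool_pos: [0.439, -0.3383, 0.1895]
tool_rot: [2.417, 1.512, -0.497]
force: [0.5, 0.0, -0.7]
gripper_width: 0.0849
time_s: 12.67
tool_pos: [0.4414, -0.3375, 0.1252]
tool_rot: [2.41, 1.515, -0.497]
force: [-0.2, -0.7, -0.6]
gripper_width: 0.0849
t 12.67 tcp [ 441.4 -337.5  125.2] jaw -76.6 F [-0.2 -0.7 -0.6] w 84.9 q7 -0.15
  tool shift mm [24.9 -0.3  6.3]
  spin deg 1.1 (other -178.9 )
[ 0.049  -0.0266 -0.9984] [-0.151  0.604  0.994  1.946 -0.675  0.896 -0.152]
px [221. 127.] [329. 271.]
foot rect (115x80 expected) ((449.3797302246094, -338.4205627441406), (121.30294799804688, 84.29141998291016), 12.207905769348145)
bright [308.5 109.5] 20 [ 526.4 -347.7] z62: [ 522.5 -341.9]
bright [290.  111.8] 10 [ 521.4 -334.3] z62: [ 518.5 -331.1]
bright [274.  124.8] 75 [ 509.1 -324.7] z62: [ 508.5 -323.4]
bright [230.8 157. ] 28 [ 477.5 -297.5] z62: [ 482.9 -301.3]
bright [311.9 158.6] 33 [ 490.9 -359.7] z62: [ 493.7 -351.7]
bright [256.6 259.2] 123 [ 398.4 -335.8] z62: [ 418.8 -332.3]
bright [231.5 259.5] 32 [ 393.5 -315.2] z62: [ 414.9 -315.7]
bright [306.9 260.1] 29 [ 406.8 -377.7] z62: [ 425.7 -366.3]
display [271.37269373 223.03690037] [ 446.3 -336.3]
```

```bash
python3 -m pendant '[{"tx":20,"ty":0,"tz":4,"spin":1,"fingers":85},{"tx":20,"ty":0,"tz":3,"spin":0,"fingers":85},{"tx":20,"ty":0,"tz":2,"spin":0,"fingers":85},{"tx":15,"ty":1,"tz":1,"spin":0,"fingers":85},{"tx":5,"ty":0,"tz":0,"spin":0,"fingers":85}]'
python3 -c "
from h import *
go([.4383,-.3393,.027],102)
print(rot(readout.get_state()['tool_rot'])[:,0].round(4),readout.get_state()['q'].round(3))"
```

```text
time_s: 13.13
tool_pos: [0.4409, -0.3446, 0.0506]
tool_rot: [2.434, 1.503, -0.487]
force: [0.1, 0.3, 0.2]
gripper_width: 0.085
t 13.13 tcp [ 440.9 -344.6   50.6] jaw -77.4 F [0.1 0.3 0.2] w 85.0 q7 -0.05
  tool shift mm [23.2 -6.7  2.6]
  spin deg 0.6 (other -179.4 )
[ 0.0603 -0.0319 -0.9977] [-0.045  0.701  0.866  1.98  -0.81   0.765 -0.052]
```

```bash
python3 -m pendant '[{"tx":6,"ty":-5,"tz":2,"spin":0,"fingers":85},{"tx":6,"ty":-2,"tz":1,"spin":0,"fingers":85},{"tx":6,"ty":0,"tz":0,"spin":0,"fingers":85},{"tx":6,"ty":0,"tz":0,"spin":0,"fingers":85},{"tx":0,"ty":0,"tz":0,"spin":0,"fingers":85}]'
python3 -c "
from h import *
go([.4383,-.3393,.027],102)
print(rot(readout.get_state()['tool_rot'])[:,0].round(4),readout.get_state()['q'].round(3))"
```

```text
time_s: 13.55
tool_pos: [0.4398, -0.3389, 0.0278]
tool_rot: [2.437, 1.498, -0.481]
force: [-1.2, -0.4, 0.5]
gripper_width: 0.0852
t 13.55 tcp [ 439.8 -338.9   27.8] jaw -77.3 F [-1.2 -0.4  0.5] w 85.2 q7 -0.02
  tool shift mm [0.7 0.  1.6]
  spin deg 0.7 (other -179.3 )
[ 0.0645 -0.0337 -0.9973] [-0.025  0.723  0.824  1.999 -0.854  0.717 -0.02 ]
```

```bash
python3 -m pendant '[{"tx":0,"ty":0,"tz":1,"spin":0.7,"fingers":85},{"tx":0,"ty":0,"tz":0,"spin":0,"fingers":55},{"tx":0,"ty":0,"tz":0,"spin":0,"fingers":35},{"tx":0,"ty":0,"tz":0,"spin":0,"fingers":35},{"tx":0,"ty":0,"tz":0,"spin":0,"fingers":35}]'
python3 -m pendant '[{"tx":0,"ty":0,"tz":0,"spin":0,"fingers":35},{"tx":0,"ty":0,"tz":0,"spin":0,"fingers":35},{"tx":0,"ty":0,"tz":0,"spin":0,"fingers":35},{"tx":0,"ty":0,"tz":0,"spin":0,"fingers":35},{"tx":0,"ty":0,"tz":0,"spin":0,"fingers":35}]'
python3 -c "
from h import *
go([.4383,-.3393,.027],102)
print(rot(readout.get_state()['tool_rot'])[:,0].round(4),readout.get_state()['q'].round(3))"
```

```text
time_s: 13.97
tool_pos: [0.4393, -0.3396, 0.0291]
tool_rot: [2.457, 1.497, -0.475]
force: [-4.7, 8.7, 17.8]
gripper_width: 0.0435
time_s: 14.38
tool_pos: [0.4392, -0.3392, 0.0294]
tool_rot: [2.468, 1.497, -0.463]
force: [-0.1, -0.3, 0.2]
gripper_width: 0.0436
t 14.38 tcp [ 439.2 -339.2   29.4] jaw -78.0 F [-0.1 -0.3  0.2] w 43.6 q7 -0.03
  tool shift mm [ 2.3 -0.2  1.1]
  spin deg -0.0 (other 180.0 )
[ 0.0658 -0.0329 -0.9973] [-0.027  0.721  0.829  2.    -0.855  0.72  -0.03 ]
```

```bash
python3 -m pendant '[{"tx":3,"ty":0,"tz":0,"spin":0,"fingers":35},{"tx":3,"ty":0,"tz":0,"spin":0,"fingers":35},{"tx":3,"ty":0,"tz":0,"spin":0,"fingers":35},{"tx":3,"ty":0,"tz":0,"spin":0,"fingers":35},{"tx":3,"ty":0,"tz":0,"spin":0,"fingers":35}]'
python3 -c "
from h import *
go()
s=readout.get_state();print(rot(s['tool_rot'])[:,0].round(4),s['torque'].round(2))"
```

```text
time_s: 14.8
tool_pos: [0.4402, -0.3396, 0.0271]
tool_rot: [2.693, 1.491, -0.24]
force: [-25.3, 24.9, 89.2]
gripper_width: 0.0431
t 14.8 tcp [ 440.2 -339.6   27.1] jaw -78.1 F [-25.3  24.9  89.2] w 43.1 q7 -0.01
[ 0.0771 -0.0189 -0.9968] [6.6  4.75 1.3 ]
```

```bash
python3 -m pendant '[{"tx":0,"ty":0,"tz":0,"spin":0,"fingers":35},{"tx":-3,"ty":0,"tz":0,"spin":0,"fingers":35},{"tx":-10,"ty":0,"tz":0,"spin":0,"fingers":35},{"tx":-15,"ty":0,"tz":0,"spin":0,"fingers":35},{"tx":-20,"ty":0,"tz":0,"spin":0,"fingers":35}]'
python3 -c "
from h import *
go()
s=readout.get_state();print(rot(s['tool_rot'])[:,0].round(4),s['torque'].round(2),s['q'].round(2))"
```

```text
time_s: 15.22
tool_pos: [0.4346, -0.338, 0.0762]
tool_rot: [2.726, 1.494, -0.208]
force: [-0.4, -0.2, -3.3]
gripper_width: 0.0435
t 15.22 tcp [ 434.6 -338.    76.2] jaw -78.2 F [-0.4 -0.2 -3.3] w 43.5 q7 -0.08
[ 0.0747 -0.0158 -0.9971] [ 0.02  0.09 -0.02] [-0.07  0.65  0.9   1.99 -0.78  0.8  -0.08]
```

```bash
python3 -m pendant '[{"tx":-20,"ty":0,"tz":0,"spin":0,"fingers":35},{"tx":-20,"ty":-5,"tz":-2,"spin":0,"fingers":35},{"tx":-15,"ty":-15,"tz":-5,"spin":0,"fingers":35},{"tx":0,"ty":-20,"tz":-8,"spin":0,"fingers":35},{"tx":0,"ty":-25,"tz":-10,"spin":0,"fingers":35}]'
python3 -m pendant '[{"tx":0,"ty":-25,"tz":-10,"spin":0,"fingers":35},{"tx":0,"ty":-25,"tz":-10,"spin":0,"fingers":35},{"tx":0,"ty":-25,"tz":-10,"spin":0,"fingers":35},{"tx":0,"ty":-25,"tz":-10,"spin":0,"fingers":35},{"tx":0,"ty":-25,"tz":-10,"spin":0,"fingers":35}]'
python3 -c "
from h import *
go([.5032,.0806,.135],103)
s=readout.get_state();print(rot(s['tool_rot'])[:,0].round(4),s['torque'].round(2),s['q'].round(2))"
```

```text
time_s: 15.63
tool_pos: [0.4397, -0.2726, 0.1384]
tool_rot: [2.667, 1.491, -0.276]
force: [0.3, 0.1, -4.0]
gripper_width: 0.0432
time_s: 16.05
tool_pos: [0.4638, -0.1351, 0.1397]
tool_rot: [2.671, 1.49, -0.276]
force: [1.1, 0.3, -3.3]
gripper_width: 0.0431
t 16.05 tcp [ 463.8 -135.1  139.7] jaw -78.9 F [ 1.1  0.3 -3.3] w 43.1 q7 -0.58
  tool shift mm [   3.  -204.2  -80. ]
  spin deg -1.9 (other 178.1 )
[ 0.0777 -0.022  -0.9967] [0.06 0.03 0.02] [-0.71  0.47  1.14  2.13 -0.61  0.82 -0.58]
```

```bash
python3 -m pendant '[{"tx":0,"ty":-25,"tz":-10,"spin":0,"fingers":35},{"tx":0,"ty":-25,"tz":-10,"spin":0,"fingers":35},{"tx":0,"ty":-25,"tz":-10,"spin":0,"fingers":35},{"tx":0,"ty":-25,"tz":-10,"spin":0,"fingers":35},{"tx":0,"ty":-20,"tz":-10,"spin":-1,"fingers":35}]'
python3 -m pendant '[{"tx":0,"ty":-20,"tz":-10,"spin":-1,"fingers":35},{"tx":0,"ty":-20,"tz":-5,"spin":0,"fingers":35},{"tx":0,"ty":-15,"tz":-5,"spin":0,"fingers":35},{"tx":0,"ty":-8,"tz":0,"spin":0,"fingers":35},{"tx":0,"ty":0,"tz":0,"spin":0,"fingers":35}]'
python3 -c "
from h import *
go([.5032,.0806,.135],103)
s=readout.get_state();print(rot(s['tool_rot'])[:,0].round(4),s['torque'].round(2),s['q'].round(2))"
```

```text
time_s: 16.47
tool_pos: [0.4892, 0.0001, 0.1404]
tool_rot: [2.665, 1.49, -0.266]
force: [0.6, 0.4, -3.2]
gripper_width: 0.0436
time_s: 16.88
tool_pos: [0.4948, 0.0744, 0.1406]
tool_rot: [2.638, 1.49, -0.266]
force: [-0.2, 0.7, -4.1]
gripper_width: 0.0435
t 16.88 tcp [494.8  74.4 140.6] jaw -76.5 F [-0.2  0.7 -4.1] w 43.5 q7 -0.98
  tool shift mm [ 6.1 -4.3 -9.3]
  spin deg 0.5 (other -179.5 )
[ 0.0775 -0.0211 -0.9968] [ 0.03  0.11 -0.01] [-1.14  0.53  1.15  2.08 -0.62  0.85 -0.98]
```

Run:
```python
from m import *
cv2.imwrite('pics/w8.png',im[:,:,::-1])
```

```text
(no output)
```

View pics/w8.png

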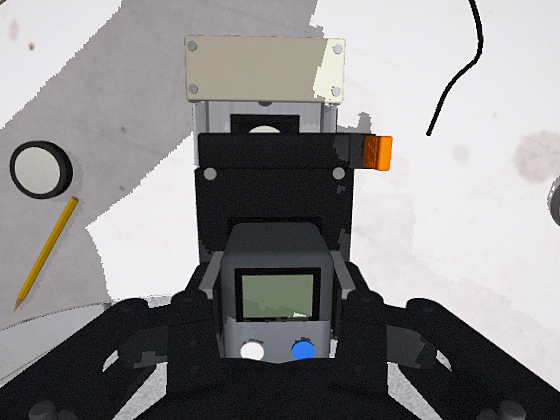

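The head hangs level with its toe towards the hood. The front foot screws are at (210,174) and (339,173), and the hood screws at (192,46), (338,49), (192,91) and (335,90). The rear edge of the port is visible between them.

Run:
```python
from m import *
def sc(u,v,r=5,bright=1):
    w=cv2.GaussianBlur(V,(3,3),0)[v-r:v+r+1,u-r:u+r+1].astype(float); m=np.abs(w-np.median(w)); m=np.clip(m-.4*m.max(),0,None); yy,xx=np.mgrid[v-r:v+r+1,u-r:u+r+1]
    return [(xx*m).sum()/m.sum(),(yy*m).sum()/m.sum()]
hs=[sc(*p) for p in((192,46),(338,49),(192,91),(335,90))]; fs=[sc(210,174),sc(339,173)]; print(np.round(hs+fs,1).tolist())
P=plane(c,hs,.068)[:,:2]*1000; print('hood screws',P.round(1).tolist(),P.mean(0).round(1))
an=lambda d:np.degrees(np.arctan2(d[1],d[0])).round(2)
print('box y ang',an(P[0]-P[1]),an(P[2]-P[3]),'x',an(P[0]-P[2]),an(P[1]-P[3]), 'sp',np.linalg.norm(P[0]-P[1]),np.linalg.norm(P[0]-P[2]))
# hood corners edges: front edge rows
hf=[]
for x in range(205,300,8):
    col=V[92:112,x].astype(int); hf.append([x,92+np.argmin(np.diff(cv2.GaussianBlur(col.astype(np.float32).reshape(-1,1),(1,3),0).ravel()))+.5])
print(np.array(hf)[:,1])
z=c['s']['tool_pos'][2]-.0285+.0125
F=plane(c,fs,z)[:,:2]*1000; print('front screws',F.round(1).tolist(),'mid',F.mean(0),'sp (63.6)',np.linalg.norm(F[0]-F[1]),'y ang',an(F[0]-F[1]))
for yaw in (12.5,13,13.5):
    a=np.radians(yaw);B=np.array([[np.cos(a),np.sin(a)],[-np.sin(a),np.cos(a)]])
    print(yaw,'hood ctr - front mid in box axes',B@(P.mean(0)-F.mean(0)),'tcp-mid',B@(c['s']['tool_pos'][:2]*1000-F.mean(0)),'port from hood',P.mean(0)-52*B[0])
```

```text
[[195.4, 46.0], [337.8, 50.3], [192.6, 94.1], [336.7, 88.3], [211.4, 176.6], [342.3, 173.1]]
hood screws [[599.9, 147.3], [619.2, 59.3], [570.9, 143.3], [596.5, 53.9]] [596.6 100.9]
box y ang 102.39 105.99 x 7.73 13.51 sp 90.0354692632146 29.320644544170666
[ 99.5  98.5  98.5  99.5  99.5  99.5  99.5 100.5 100.5  99.5  99.5  99.5]
front screws [[530.2, 113.8], [547.0, 50.1]] mid [538.5837905   81.93669191] sp (63.6) 65.82795460919633 y ang 104.83
12.5 hood ctr - front mid in box axes [60.77353476  5.98551072] tcp-mid [-44.40885156   1.25432602] port from hood [545.85385583  89.6792626 ]
13 hood ctr - front mid in box axes [60.82345347  5.4549404 ] tcp-mid [-44.39621469   1.64181368] port from hood [545.95400483  89.2366677 ]
13.5 hood ctr - front mid in box axes [60.86874023  4.92395467] tcp-mid [-44.38019687   2.0291763 ] port from hood [546.05801234  88.7949636 ]
```

Run:
```python
from m import *
hs=[(192.5,46),(337.5,49),(192.5,91),(335,90)]; fs=[(210,174),(339,173)]
an=lambda d:np.degrees(np.arctan2(d[1],d[0])).round(2)
P=plane(c,hs,.068)[:,:2]*1000; print(P.mean(0).round(1),an(P[0]-P[1]),an(P[2]-P[3]),an(P[0]-P[2]),an(P[1]-P[3]))
L=cv2.cvtColor(im,cv2.COLOR_RGB2GRAY).astype(float)
# hood left/right edges at row 70, head foot left/right at row 200
for v,z,a,b in((60,.068,(178,200),(330,360)),(80,.068,(178,200),(328,360))):
    g=np.diff(cv2.GaussianBlur(L,(3,3),0)[v]); l=a[0]+np.abs(g[a[0]:a[1]]).argmax()+.5; r=b[0]+np.abs(g[b[0]:b[1]]).argmax()+.5
    Q=plane(c,[(l,v),(r,v)],z)[:,:2]*1000; print('hood edges',l,r,Q.mean(0).round(1),np.linalg.norm(Q[0]-Q[1]))
z=c['s']['tool_pos'][2]-.0285+.0125
F=plane(c,fs,z)[:,:2]*1000; print('F',F.mean(0).round(1),np.linalg.norm(F[0]-F[1]),an(F[0]-F[1]))
v=195; g=np.diff(cv2.GaussianBlur(L,(3,3),0)[v]); l=185+np.abs(g[185:205]).argmax()+.5; r=345+np.abs(g[345:362]).argmax()+.5
Q=plane(c,[(l,v),(r,v)],z)[:,:2]*1000; print('foot edges',l,r,Q.mean(0).round(1),np.linalg.norm(Q[0]-Q[1]))
a=np.radians(13);B=np.array([[np.cos(a),np.sin(a)],[-np.sin(a),np.cos(a)]]); t=c['s']['tool_pos'][:2]*1000
print('port from hood scr',P.mean(0)-52*B[0]); 
for n,p in(('hoodctr',P.mean(0)),('frontscr',F.mean(0)),('footmid',Q.mean(0)),('tcp',t),('port',np.array([546,91.3]))): print(n,(B@(p-[546,91.3])).round(1))
```

```text
[597.  100.7] 102.81 104.08 11.09 11.51
hood edges 183.5 341.5 [602.2 103.1] 100.4298284574385
hood edges 183.5 338.5 [590.1 101.3] 99.42928615468173
F [539.1  82.2] 64.74346498719373 103.67
foot edges 195.5 352.5 [528.4  79.8] 79.95220356063318
port from hood scr [546.34834091  88.98510738]
hoodctr [51.8 -2.3]
frontscr [-8.8 -7.3]
footmid [-19.7  -7.2]
tcp [-53.8  -6.8]
port [0. 0.]
```

```bash
python3 -c "
from h import *
go([.5035,.0806,.09],103)"
python3 -m pendant '[{"tx":0,"ty":-5.5,"tz":-5,"spin":0.5,"fingers":35},{"tx":15,"ty":0,"tz":0,"spin":0,"fingers":35},{"tx":15,"ty":0,"tz":0,"spin":0,"fingers":35},{"tx":12,"ty":0,"tz":0,"spin":0,"fingers":35},{"tx":6,"ty":0,"tz":0,"spin":0,"fingers":35}]'
python3 -c "
from h import *
go([.5035,.0806,.09],103)
s=readout.get_state();print(rot(s['tool_rot'])[:,0].round(4),s['torque'].round(2),s['q'].round(2))"
```

```text
t 17.03 tcp [495.1  72.  140.8] jaw -76.6 F [ 0.1 -0.5 -3.7] w 43.8 q7 -0.97
  tool shift mm [51.1 -8.4 -6.5]
  spin deg 0.4 (other -179.6 )
time_s: 17.45
tool_pos: [0.5048, 0.0747, 0.0933]
tool_rot: [2.685, 1.487, -0.24]
force: [0.2, 0.2, -3.2]
gripper_width: 0.0431
t 17.45 tcp [504.8  74.7  93.3] jaw -77.7 F [ 0.2  0.2 -3.2] w 43.1 q7 -0.92
  tool shift mm [ 3.1 -6.2  0.3]
  spin deg -0.7 (other 179.3 )
[ 0.0814 -0.0199 -0.9965] [-0.02  0.18  0.04] [-1.04  0.6   1.04  2.09 -0.73  0.77 -0.92]
```

```bash
python3 -m pendant '[{"tx":0,"ty":-6,"tz":0,"spin":-0.5,"fingers":35},{"tx":0,"ty":0,"tz":0,"spin":0,"fingers":35},{"tx":4,"ty":0,"tz":0,"spin":0,"fingers":35},{"tx":4,"ty":0,"tz":0,"spin":0,"fingers":35},{"tx":2,"ty":0,"tz":0,"spin":0,"fingers":35}]'
python3 -c "
from h import *
go([.5035,.0806,.0765],103)
s=readout.get_state();print(rot(s['tool_rot'])[:,0].round(4),s['torque'].round(2))"
```

```text
time_s: 17.87
tool_pos: [0.5052, 0.0797, 0.0833]
tool_rot: [2.677, 1.486, -0.242]
force: [-0.3, -0.6, -3.9]
gripper_width: 0.0432
t 17.87 tcp [505.2  79.7  83.3] jaw -77.3 F [-0.3 -0.6 -3.9] w 43.2 q7 -0.91
  tool shift mm [ 6.7 -1.5  2. ]
  spin deg -0.3 (other 179.7 )
[ 0.0821 -0.0202 -0.9964] [0.05 0.16 0.02]
```

```bash
python3 -m pendant '[{"tx":2,"ty":-1,"tz":1,"spin":-0.3,"fingers":35},{"tx":2,"ty":0,"tz":0,"spin":0,"fingers":35},{"tx":2,"ty":0,"tz":0,"spin":0,"fingers":35},{"tx":1,"ty":0,"tz":0,"spin":0,"fingers":35},{"tx":0,"ty":0,"tz":0,"spin":0,"fingers":35}]'
python3 -c "
from h import *
go([.5035,.0806,.0755],103)
s=readout.get_state();print(rot(s['tool_rot'])[:,0].round(4),s['torque'].round(2))"
```

```text
time_s: 18.28
tool_pos: [0.5046, 0.0808, 0.0757]
tool_rot: [2.68, 1.486, -0.232]
force: [-0.2, 0.8, -3.4]
gripper_width: 0.0433
t 18.28 tcp [504.6  80.8  75.7] jaw -77.0 F [-0.2  0.8 -3.4] w 43.3 q7 -0.9
  tool shift mm [ 0.1 -0.1  1.2]
  spin deg 0.0 (other -180.0 )
[ 0.0825 -0.0195 -0.9964] [0.12 0.15 0.05]
```

```bash
python3 -m pendant '[{"tx":0.6,"ty":0,"tz":-6,"spin":0,"fingers":35},{"tx":0.6,"ty":0,"tz":-7,"spin":0,"fingers":35},{"tx":0.6,"ty":0,"tz":-7,"spin":0,"fingers":35},{"tx":0.6,"ty":0,"tz":-7,"spin":0,"fingers":35},{"tx":0,"ty":0,"tz":0,"spin":0,"fingers":35}]'
python3 -c "
from h import *
go([.5441,.0899,.0755],103)
s=readout.get_state();print(rot(s['tool_rot'])[:,0].round(4),s['torque'].round(2))"
```

```text
time_s: 18.7
tool_pos: [0.5344, 0.0877, 0.0756]
tool_rot: [2.684, 1.485, -0.229]
force: [0.1, 0.1, -3.6]
gripper_width: 0.0435
t 18.7 tcp [534.4  87.7  75.6] jaw -77.0 F [ 0.1  0.1 -3.6] w 43.5 q7 -0.91
  tool shift mm [ 0.8  0.  -9.9]
  spin deg 0.0 (other -180.0 )
[ 0.0832 -0.0194 -0.9963] [-0.01  0.13 -0.  ]
```

```bash
python3 -m pendant '[{"tx":0.5,"ty":0,"tz":-5,"spin":0,"fingers":35},{"tx":0.5,"ty":0,"tz":-3,"spin":0,"fingers":35},{"tx":0.3,"ty":0,"tz":-2,"spin":0,"fingers":35},{"tx":0,"ty":0,"tz":0,"spin":0,"fingers":35},{"tx":0,"ty":0,"tz":0,"spin":0,"fingers":35}]'
python3 -m pendant '[{"tx":1,"ty":0,"tz":0,"spin":0,"fingers":35},{"tx":1,"ty":0,"tz":0,"spin":0,"fingers":35},{"tx":1,"ty":0,"tz":0,"spin":0,"fingers":35},{"tx":0,"ty":0,"tz":0,"spin":0,"fingers":35},{"tx":0,"ty":0,"tz":0,"spin":0,"fingers":35}]'
python3 -c "
from h import *
go([.5441,.0899,.0685],103)
s=readout.get_state();print(rot(s['tool_rot'])[:,0].round(4),s['torque'].round(2))"
```

```text
time_s: 19.12
tool_pos: [0.5455, 0.0902, 0.0746]
tool_rot: [2.679, 1.486, -0.234]
force: [-1.4, 0.2, -3.8]
gripper_width: 0.0433
time_s: 19.53
tool_pos: [0.5453, 0.0902, 0.0714]
tool_rot: [2.682, 1.486, -0.231]
force: [0.3, 0.4, -3.1]
gripper_width: 0.0436
t 19.53 tcp [545.3  90.2  71.4] jaw -77.0 F [ 0.3  0.4 -3.1] w 43.6 q7 -0.91
  tool shift mm [ 2.8 -0.1  1.5]
  spin deg 0.0 (other -180.0 )
[ 0.0825 -0.0194 -0.9964] [0.17 0.05 0.03]
```

```bash
python3 -m pendant '[{"tx":1,"ty":0,"tz":0,"spin":0,"fingers":35},{"tx":1,"ty":0,"tz":0,"spin":0,"fingers":35},{"tx":1,"ty":0,"tz":0,"spin":0,"fingers":35},{"tx":0,"ty":0,"tz":0,"spin":0,"fingers":35},{"tx":0,"ty":0,"tz":0,"spin":0,"fingers":35}]'
python3 -c "
from h import *
go([.5441,.0899,.0645],103)
s=readout.get_state();print(rot(s['tool_rot'])[:,0].round(4),s['torque'].round(2))"
```

```text
time_s: 19.95
tool_pos: [0.5456, 0.0904, 0.0681]
tool_rot: [2.688, 1.486, -0.225]
force: [0.3, 0.7, -3.1]
gripper_width: 0.0436
t 19.95 tcp [545.6  90.4  68.1] jaw -77.0 F [ 0.3  0.7 -3.1] w 43.6 q7 -0.9
  tool shift mm [3.5 0.  1.8]
  spin deg 0.0 (other -180.0 )
[ 0.0826 -0.0189 -0.9964] [ 0.28  0.19 -0.03]
```

```bash
python3 -m pendant '[{"tx":1.5,"ty":0,"tz":0,"spin":0,"fingers":35},{"tx":1.5,"ty":0,"tz":0,"spin":0,"fingers":35},{"tx":1.5,"ty":0,"tz":0,"spin":0,"fingers":35},{"tx":1.5,"ty":0,"tz":0,"spin":0,"fingers":35},{"tx":1.5,"ty":0,"tz":0,"spin":0,"fingers":35}]'
python3 -c "
from h import *
go([.5441,.0899,.0645],103)
s=readout.get_state();print(rot(s['tool_rot'])[:,0].round(4),s['torque'].round(2))"
```

```text
time_s: 20.37
tool_pos: [0.5463, 0.0903, 0.0631]
tool_rot: [2.737, 1.488, -0.177]
force: [-32.3, 4.5, 74.1]
gripper_width: 0.0436
t 20.37 tcp [546.3  90.3  63.1] jaw -77.0 F [-32.3   4.5  74.1] w 43.6 q7 -0.89
  tool shift mm [-1.5 -0.1  2.1]
  spin deg 0.0 (other -180.0 )
[ 0.0817 -0.0146 -0.9965] [1.89 6.4  0.34]
```

```bash
python3 -m pendant '[{"tx":0,"ty":0,"tz":0.3,"spin":0,"fingers":35},{"tx":0.3,"ty":0,"tz":0.2,"spin":0,"fingers":35},{"tx":0.5,"ty":0,"tz":0,"spin":0,"fingers":35},{"tx":0.8,"ty":0,"tz":0,"spin":0,"fingers":35},{"tx":0.8,"ty":0,"tz":0,"spin":0,"fingers":35}]'
python3 - <<'E'
from m import *
go([.5441,.0899,.0645],103)
s=readout.get_state();print(rot(s['tool_rot'])[:,0].round(4),s['torque'].round(2))
d=snap('side'); a=cv2.resize(im[20:320,140:440],None,fx=1.8,fy=1.8); b=cv2.resize(d['pixels'][200:290,240:360],(400,300),interpolation=cv2.INTER_CUBIC)
o=np.zeros((560,800,3),np.uint8); o[:540,:400]=a[:,70:470]; o[:300,400:]=b; cv2.imwrite('pics/fin.png',o[:,:,::-1])
E
```

```text
time_s: 20.78
tool_pos: [0.5463, 0.0904, 0.0632]
tool_rot: [2.791, 1.488, -0.123]
force: [-13.5, 2.7, 33.2]
gripper_width: 0.0434
t 20.83 tcp [546.3  90.3  63.2] jaw -77.0 F [-12.2   2.3  28.5] w 43.4 q7 -0.89
  tool shift mm [-1.5 -0.   2.1]
  spin deg -0.0 (other 180.0 )
[ 0.0819 -0.0099 -0.9966] [1.46 2.88 0.26]
```

View pics/fin.png

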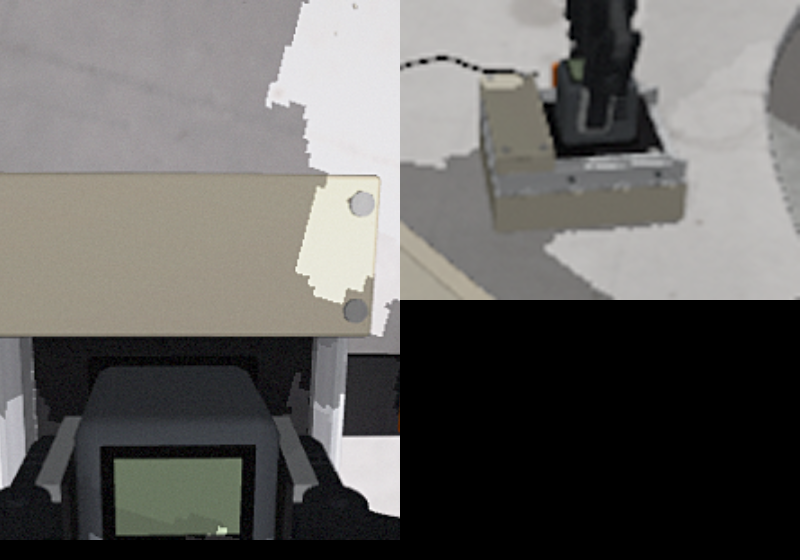

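The head sits low between the rails with its toe under the hood, and the side view shows its foot below the rail tops. I'll check that the push holds, then hand in.

Run:
```python
from h import *
for i in range(5): c=snap('side')
go(); s=readout.get_state()
if s['force'][2]>15: print('signing',env.sign_off())
```

```text
t 21.13 tcp [546.3  90.4  63.2] jaw -77.0 F [-11.9   2.6  27.5] w 43.4 q7 -0.89
the job is handed in; nothing more can be done
signing None
```

The filter slide is home and released, the reading head is on its pins and pressed down, and I handed the job in at 21 s with the arm still pushing. The sign-off gave no verdict.

**Slide:** After I let go, the front of its shoulder measured about 51.3 mm from the port line; the box face is at 51 mm. I did not measure the slide again after fitting the head, but nothing touched it.

**Head:** It went in between the rails and under the hood, and dropped with no measurable resistance. It then stopped hard about 1 mm below the calculated deck height, which is within my grip-height error. The last pictures show it low between the rails with its toe under the hood. Just before hand-in the upward reaction was steady at about 27 N, well above the seal's 9 N.

**What was off or not checked:**
- **Tool tilt:** the tool drifted to about 4.7° off vertical. I gripped the head while it stood flat and it stayed within about half a degree of flat.
- **Force peaks:** 89 N when I pressed the head on the desk after gripping it, and 74 N on the first press down on the box. Both are below the 120 N wrist limit.
- **Side load:** about 12 N along the box remained during the final push.
- **Camera disagreement:** the flipped wrist view put the box 1–2 mm to one side of the earlier estimate, which is within the calibration error.
- **Not measured directly:** the seal travel. The tile, vial and dish were not re-measured at the end, but I kept clear of them and felt no contact.

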